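Load the duck drop and hold its spring slide open at the mark

ROBOT

A 6-joint arm with a two-finger parallel gripper is mounted at the origin on the work surface. World frame = base frame: x ahead of the robot, y to its left, z up, the work surface at z = 0. Lengths are in m, angles in degrees, forces in N, time in s.
With the tool pointing down it reaches from about 0.4 to 0.825 m from the base axis. Payload 7 kg.
Tool frame: the origin (TCP) lies between the finger pads; the fingertips stand ctrl.tip_extent ahead of it and the grasp point (between the pads) lies 2 mm behind it (ctrl.tip_extent is the distance from the TCP to the fingertips, in m); z points along the fingers, y is the direction in which the jaws open and shut (so a half turn about z gives the same grasp; the last joint's range is limited). The gripper opens to 88 mm and grips with 3 to 60 N. Pads are 19 mm wide; open, the fingers measure 130 mm over their backs; the gripper's body (78 mm by 193 mm) begins 47 mm behind the grasp point.
Start: joints at [-57.748, 20.546, 0.682, 0, -70.136, -16.507], TCP at [0.183, -0.65, 0.217] pointing down, gripper open.
Joint ranges: [-176.03, 176.03], [-82.01, 121.73], [-58.28, 71.71], [-173.87, 95.51], [-174.79, -0.11], [-173.66, 173.66]. Speed limits (degrees/s): [136.94, 136.94, 172.46, 180, 180, 180].

INTERFACE

Orientations are given as [roll, pitch, yaw] about the fixed x, y, z axes, in that order (R = Rz(yaw) Ry(pitch) Rx(roll)).
In Python, from plant import ctrl gives the robot as it stands.
- The arm moves only by the shell command python3 -m handwheel 'ROWS' [OPENING]. ROWS is JSON, a list of rows, each a list of 6 numbers: the shift along the tool's x, y, z in m, then the turn, a rotation vector about the tool's x, y, z in rad. In form: [[dx, dy, dz, ax, ay, az], ...]. A call has 1 to 8 rows; each row is the pose to reach, as a shift and turn from the pose commanded when the call began, along the tool's axes at that moment; what a row does not reach only later rows make up. A row lasts 1/8 s, in which the tool goes at most 62.5 mm and 10.7 degrees, less where a joint would pass 70% of its speed; a pose out of reach is approached as far as the arm can. A call with a gripper value outside its range is refused whole. OPENING is the closure, from -1 (fully open) to 1 (shut), so that 0 is half open, set as the call begins (- or left out, the last holds). The fingers move at their own pace and stop on an object; the grip force is fixed at half the most. Time passes only in rows, so rows that repeat a pose let the fingers close. It gives the time, the measured TCP pose, the force and the opening at its end, in the units of the state.
- ctrl.get_obs(): the state, without advancing time (a new reading comes with each control period).
- ctrl.snapshot(name): name is "scene" or "side" or "wrist"; returns a dict with "img" (384x512x3 uint8, blue, green, red), "fx", "fy", "cx", "cy" (pixels), "R" (3x3) and "t" (3): a world point X has camera coordinates R X + t. Camera axes: x right, y down, z forward; pixel columns grow to the right and rows downward; lengths in m; the calibration is good to about 2 mm. A picture is of the moment at which its call begins. There is no depth.
- ctrl.close_job(): hands the job in, once; it reports no verdict.
The state is a dict: "clock": time; "joint_pos": joint angles; "qvel": joint speeds; "tau": joint torques, N m; "tool_pos": TCP position; "orientation": TCP orientation; "force": force on the tool from outside, world axes, zero at the start; "moment": the same for the moment, N m; "opening": finger opening in m.
Only numpy, scipy, OpenCV 4.12 (cv2) and the standard library are available. Lean on these libraries where they do the work, as an engineer would, in place of code of your own. Each camera call takes 0.05 s, during which the arm holds its last target.

TASK

Put the yellow duck, the big die and the wooden pawn from the lazy susan, one after another, into the hopper of the wooden drop box while its slide is shut. Then pull the spring-return slide out by its upright grip until its crossbar is level with the two metal mark clips, so that the pieces fall into the tray, and keep holding it there: the job finishes with the slide still held at the mark, not let go. Leave the glass tumbler, the clipboard and the card box where they are.

Things in the scene. Friction and masses are not known exactly. Their poses are not given: they have to be found in the camera images.
- dropbox: Wooden drop box, fixed; origin at the centre of its underside, z up. Below: tray 150 x 150 mm, walls 40 mm high. Above: hopper, inside 110 mm along x, 64 mm along y, walls 5 mm, rim at z = 170 mm; the slide (z = 85 to 91 mm) is its floor. Two rails 10 mm wide at x = +-60 mm, top z = 96 mm, run out to y = -195 mm; the slide pulls out between them along the box's -y.
- mouth (a point): Centre of the hopper's open mouth, at rim height (170 mm above the box's underside); axes as the drop box.
- slide (a joint): Travel of the wooden slide in m: 0 shut (hopper floor closed), growing as it is pulled out along the drop box's -y axis, stop at 0.105. A spring pulls it back: about 2.5 N when shut plus 50 N per m (about 6.5 N at the mark), little friction; let go, it shuts.
- grip (a point): Upright wooden grip on the slide's outer end: 30 mm along x, 14 mm along y (the pull direction), 60 mm tall. This point is the centre of its foot, 91 mm above the box's underside; shut, it is at y = -85 mm of the box, with 41 mm of free room to the hopper wall. Axes as the drop box. Can be pinched from above by its upper half.
- slide_line (a point): Centre line of the slide's crossbar: a bar 106 mm along x, 8 mm along y, directly at the foot of the grip, top at z = 99 mm of the box; moves with the slide. The crossbar ends beside the rails are brought level with the mark clips.
- mark: The mark: two aluminium clips, 4 mm thick along y and 12 mm high, one on top of each rail; origin midway between them (x = 0 of the box) at rail-top height. Its y in the drop box frame is the target y of the crossbar's centre line, 74 to 92 mm of pull, differing each time. Fixed; it does not stop the slide. Axes as the drop box.
- susan: Wooden lazy susan, disc 260 mm in diameter, top face 30 mm above the shelf, with a flat round steel knob 42 mm wide at its centre reaching 57 mm above the shelf. Origin at the centre of its underside. The disc turns stiffly about the vertical if pushed.
- duck: Yellow plastic duck standing on the lazy susan, 30 g: body 48 mm long along x (head and orange beak at +x), 36 mm wide along y with its widest part 18 mm above the underside, 54 mm tall with the head (25 mm wide). Origin at the centre of its flat underside.
- die: Big white die with black pips, a 26 mm cube, 20 g, on the lazy susan (the small dice in the tumbler are not meant). Origin at the centre of its underside, axes square to its faces.
- pawn: Turned dark wooden pawn standing on the lazy susan, 25 g: foot 28 mm in diameter and 7 mm high, neck about 18 to 20 mm in diameter, round head 23 mm in diameter centred 38 mm up, 49 mm tall. Origin at the centre of its underside.
- tumbler: Frosted glass tumbler with small dice in it, 76 mm in diameter at the rim, 95 mm tall; origin at the centre of its underside. Leave alone.
- clip_edge (a point): Aluminium clipboard lying flat, 160 x 225 mm, clip at its +y end 20 mm high; this point is the middle of its long edge nearest the robot (its x axis points from there across the board). Leave alone.
- cardbox: Closed cardboard card box 65 x 92 x 24 mm; origin at the centre of its underside. Leave alone.
Not all that is in view belongs to the job. Several things have the shape of the duck; the one meant has the colours described above.

How it is judged:
By the outcome, as a careful person would: the job done as asked, in the order asked, and still so for the second after the job is handed in, while the arm keeps its last pose, push and grip.
It also fails if it takes over 72 s, if anything falls off the work surface, if the arm or the gripper's body presses on something with over 40 N, if the wrist force passes 120 N, or if a joint passes its speed limit or range.

## Working session

There is one attempt and no reset: what is moved stays moved. The work goes in short steps, Python scripts to look and compute and a shell command to move; the robot and the scene stay as the last step left them, time stands still between calls to the robot, and variables do not carry over. Pictures are saved under pics/ and viewed, and the job is handed in when it is done.

```bash
mkdir -p pics; ls; python3 - <<'E'
from plant import ctrl
import cv2
print(ctrl.get_obs(), ctrl.tip_extent)
for n in ["scene","side","wrist"]:
    s=ctrl.snapshot(n); cv2.imwrite(f"pics/{n}0.png",s["img"])
    print(n,s["fx"],s["fy"],s["cx"],s["cy"],s["R"],s["t"])
E
```

```text
pics
{'clock': 0.0, 'joint_pos': array([-5.77456250e+01,  2.05926565e+01,  6.33862483e-01, -1.92132553e-02,
       -7.01342659e+01, -1.65076010e+01]), 'qvel': array([ 0.0767101 , -0.01305887, -0.08824649, -0.00438249,  0.03234913,
       -0.00053616]), 'tau': array([ 4.02796422e-04, -5.82722926e+01,  2.93061876e+01,  6.99726239e+00,
        7.05403945e-03, -1.89267398e-04]), 'tool_pos': array([ 0.18303068, -0.64919991,  0.21601242]), 'orientation': array([ 1.79905643e+02, -9.12766066e-03, -1.64259762e+02]), 'force': array([-0.14308738, -0.24292049,  0.0452663 ]), 'moment': array([ 0.03152145, -0.03329523,  0.01114336]), 'opening': 0.08773207403718418} 0.017
scene 455.08235724423565 455.08235724423565 255.04316477925425 194.69930660742432 [[-0.35289924  0.93552648  0.01588522]
 [ 0.69499902  0.27345881 -0.66497868]
 [-0.62644911 -0.22363025 -0.74669339]] [ 0.26799518 -0.29846666  1.57835792]
side 356.5718701933659 356.5718701933659 258.43899070624616 191.8177825922465 [[-0.98669313 -0.16237033 -0.00851679]
 [-0.06938105  0.46783091 -0.88109052]
 [ 0.14704738 -0.86877507 -0.47287097]] [0.57480643 0.18651596 0.9851832 ]
wrist 291.10814371960856 291.10814371960856 258.688064702818 193.75269569791428 [[-2.72496905e-01  9.62156381e-01  7.31228415e-04]
 [ 9.21794241e-01  2.60847786e-01  2.86799251e-01]
 [ 2.75754990e-01  7.88259506e-02 -9.57990425e-01]] [ 0.67530189 -0.03467683  0.39037923]
```

View pics/scene0.png

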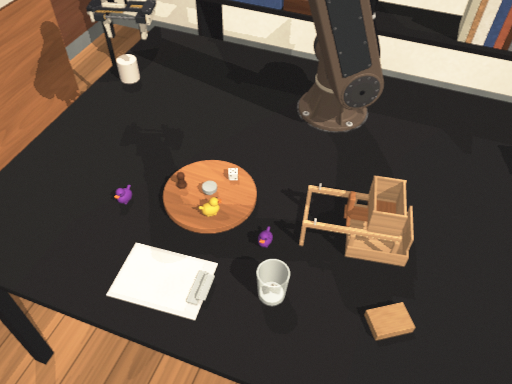

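View pics/side0.png

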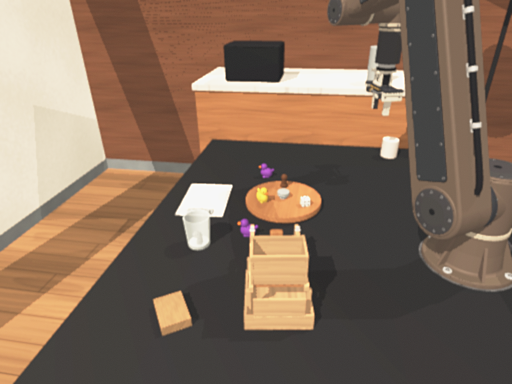

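View pics/wrist0.png

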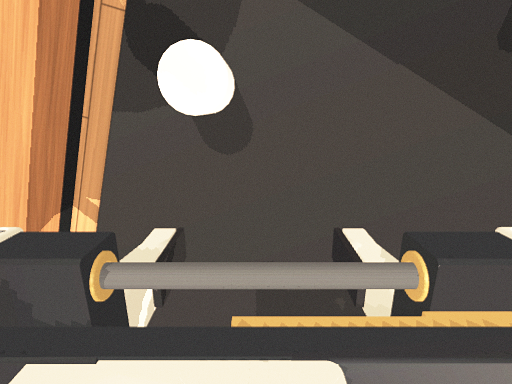

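The scene view shows the susan at about (210,195). On it are the yellow duck (210,208), the die (233,174), the pawn (181,181) and the knob (209,188). The drop box is at about (370,220). The duck-shaped candidates are purple (123,195), purple (265,238) and yellow (210,208). The yellow one with the orange beak, on the susan, fits the description. I'll confirm it in an enlarged crop.

```bash
cat > h.py <<'E'
import numpy as np, cv2
from plant import ctrl
def ray(s,u,v):
    R=np.array(s["R"]);t=np.array(s["t"])
    d=R.T@np.array([(u-s["cx"])/s["fx"],(v-s["cy"])/s["fy"],1.0]); return -R.T@t,d/np.linalg.norm(d)
def plane(s,u,v,z):
    c,d=ray(s,u,v); return c+d*(z-c[2])/d[2]
def proj(s,X):
    p=np.array(s["R"])@np.array(X)+np.array(s["t"]); return np.array([s["fx"]*p[0]/p[2]+s["cx"],s["fy"]*p[1]/p[2]+s["cy"]])
def tri(obs):
    A=np.zeros((3,3));b=np.zeros(3);L=[]
    for s,u,v in obs:
        c,d=ray(s,u,v);P=np.eye(3)-np.outer(d,d);A+=P;b+=P@c;L.append((c,P))
    X=np.linalg.solve(A,b); return X,[round(float(np.linalg.norm(P@(X-c)))*1000,1) for c,P in L]
def crop(img,x0,y0,x1,y1,k,name):
    cv2.imwrite("pics/"+name,cv2.resize(img[y0:y1,x0:x1],None,fx=k,fy=k,interpolation=cv2.INTER_CUBIC))
E
python3 - <<'E'
from h import *
import pickle
a=ctrl.snapshot("scene");b=ctrl.snapshot("side")
pickle.dump((a,b),open("s0.pkl","wb"))
crop(a["img"],150,150,280,250,6,"c1.png")
crop(a["img"],290,165,420,275,5,"c2.png")
crop(b["img"],225,155,335,225,7,"c3.png")
crop(b["img"],225,215,335,335,5,"c4.png")
E
```

```text
(no output)
```

View pics/c1.png

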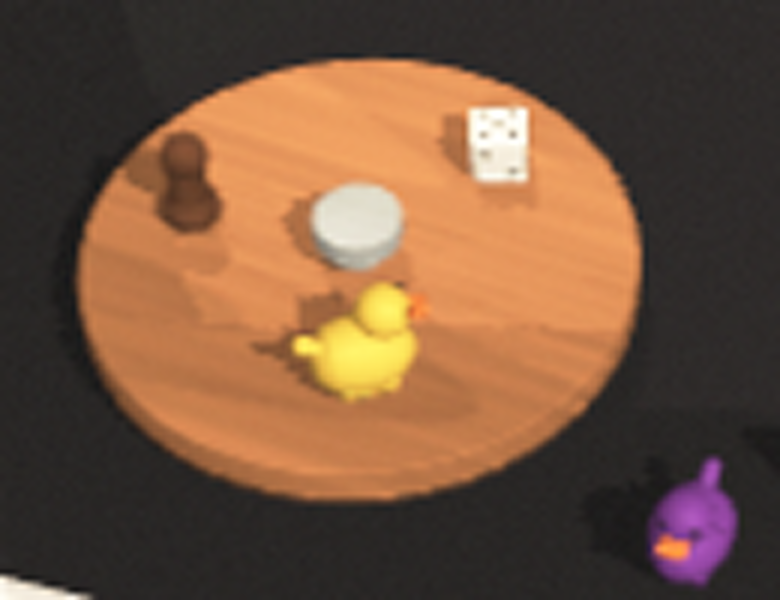

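View pics/c2.png

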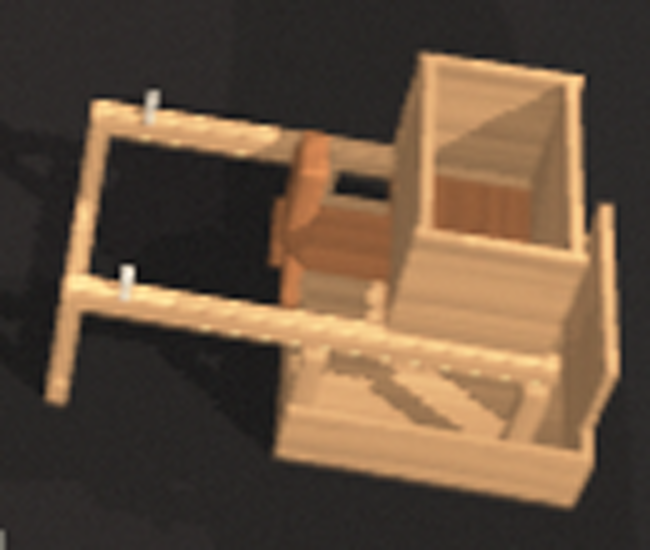

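View pics/c3.png

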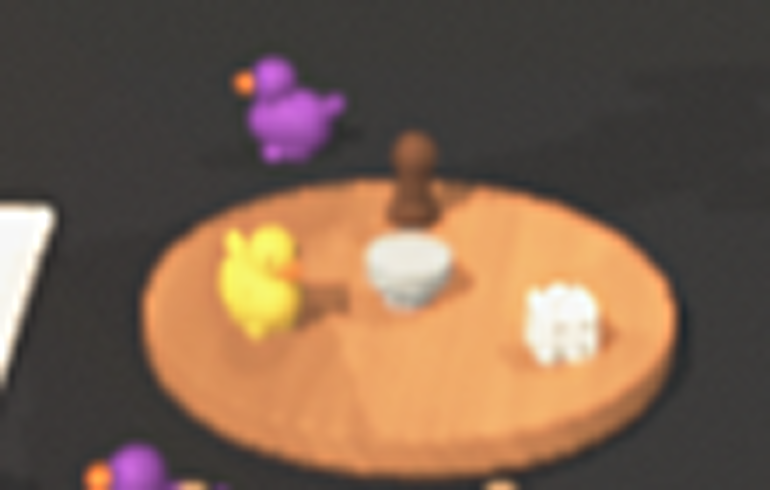

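View pics/c4.png

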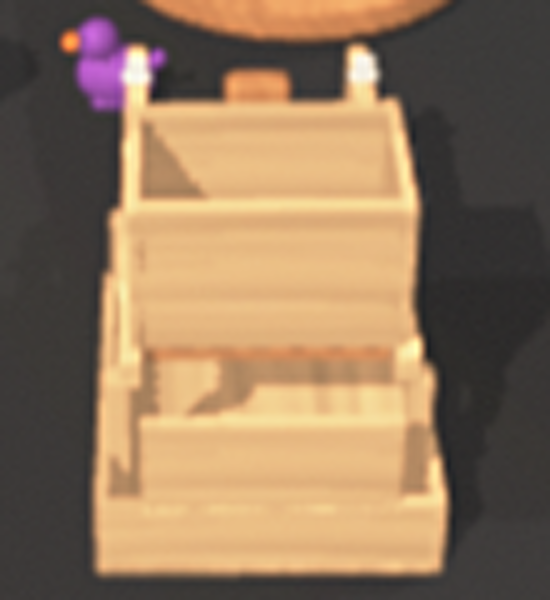

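The yellow duck at scene (210,208) is the one meant: yellow body, orange beak, standing on the susan. The ducks at (123,195) and (265,238) are purple decoys on the table. Next I triangulate.

```bash
python3 - <<'E'
from h import *
import pickle
a,b=pickle.load(open("s0.pkl","rb"))
np.set_printoptions(precision=4,suppress=True)
A=lambda x,y:(a,290+x/5-.4,165+y/5-.4); B=lambda x,y:(b,225+x/5-.4,215+y/5-.4)
A1=lambda x,y:(a,150+x/6-.4,150+y/6-.4); B1=lambda x,y:(b,225+x/7-.4,155+y/7-.4)
# scene: x+ down, y+ right ; side: x+ left, y+ toward camera(down)
P={}
for n,p,q in [("rim x-y-",A(427,57),B(400,100)),("rim x-y+",A(583,77),B(418,207)),("rim x+y+",A(580,260),B(128,208)),("rim x+y-",A(418,235),B(132,102)),
  ("clip x+",A(127,282),B(136,70)),("clip x-",A(151,105),B(365,68)),
  ("tray x+y+",A(575,505),B(97,572)),
  ("head",A1(382,308),B1(272,248)),("beak",A1(419,307),B1(293,272)),("knob",A1(357,205),B1(409,248)),("pawnhead",A1(183,155),B1(414,153)),("pawnfoot",A1(190,215),B1(414,212))]:
    P[n],e=tri([p,q]); print(n,P[n],e)
def blob(s,lo,hi,roi):
    h=cv2.cvtColor(s["img"],cv2.COLOR_BGR2HSV);m=cv2.inRange(h,lo,hi);k=np.zeros_like(m);x0,y0,x1,y1=roi;k[y0:y1,x0:x1]=m[y0:y1,x0:x1]
    ys,xs=np.nonzero(k);return (s,xs.mean(),ys.mean()),len(xs)
y1=blob(a,(22,120,120),(35,255,255),(195,190,225,220));y2=blob(b,(22,120,120),(35,255,255),(250,180,272,206))
print("duck",y1[0][1:],y1[1],y2[0][1:],y2[1],tri([y1[0],y2[0]]))
d1=blob(a,(0,0,150),(180,80,255),(222,162,242,184));d2=blob(b,(0,0,150),(180,80,255),(296,192,314,210))
print("die",d1[0][1:],d1[1],d2[0][1:],d2[1],tri([d1[0],d2[0]]))
R=[P[k] for k in P if k.startswith("rim")]
print("mouth",np.mean(R,0),"mark",(P["clip x+"]+P["clip x-"])/2)
for i,j in [(0,3),(1,2),(0,1),(3,2)]:
    v=R[j]-R[i];print(i,j,np.linalg.norm(v),np.degrees(np.arctan2(v[1],v[0])))
v=P["clip x+"]-P["clip x-"];print(np.linalg.norm(v),np.degrees(np.arctan2(v[1],v[0])))
E
```

```text
rim x-y- [0.4453 0.1962 0.1701] [2.1, 2.1]
rim x-y+ [0.4334 0.271  0.1711] [0.8, 0.8]
rim x+y+ [0.5511 0.2871 0.1698] [0.0, 0.0]
rim x+y- [0.5633 0.2144 0.1705] [0.7, 0.7]
clip x+ [0.5849 0.0895 0.1024] [0.1, 0.1]
clip x- [0.4652 0.0691 0.1021] [0.2, 0.2]
tray x+y+ [0.5602 0.3296 0.002 ] [0.2, 0.2]
head [ 0.595  -0.1802  0.0754] [0.7, 0.7]
beak [ 0.5834 -0.1681  0.0694] [1.1, 1.1]
knob [ 0.5321 -0.2215  0.06  ] [0.9, 0.9]
pawnhead [ 0.5393 -0.3055  0.07  ] [0.5, 0.5]
pawnfoot [ 0.54   -0.3063  0.0331] [2.8, 2.8]
duck (np.float64(210.51351351351352), np.float64(206.97297297297297)) 185 (np.float64(261.3), np.float64(194.35454545454544)) 110 (array([ 0.6027, -0.1856,  0.056 ]), [0.1, 0.1])
die (np.float64(232.6153846153846), np.float64(173.3846153846154)) 117 (np.float64(304.58415841584156), np.float64(200.78217821782178)) 101 (array([ 0.4562, -0.1836,  0.0442]), [0.1, 0.1])
mouth [0.4983 0.2422 0.1704] mark [0.525  0.0793 0.1022]
0 3 0.11935914077449726 8.785214114055403
1 2 0.11875951091767584 7.769374505139587
0 1 0.07581501972784979 99.02020294678952
3 2 0.07371090772834912 99.51316029975341
0.12134803021979308 9.68936438482503
```

```bash
cat >> h.py <<'E'
from scipy.spatial.transform import Rotation as Ro
def pose():
    o=ctrl.get_obs(); return np.array(o["tool_pos"]),Ro.from_euler("xyz",o["orientation"],degrees=True)
def go(target,yaw,cmd=None):
    """print tool-frame shift + turn from cmd (pos,[rpy]) or measured pose"""
    p,R=pose() if cmd is None else (np.array(cmd[0]),Ro.from_euler("xyz",cmd[1],degrees=True))
    Rt=Ro.from_euler("xyz",[180,0,yaw],degrees=True)
    d=R.inv().apply(np.array(target)-p); w=(R.inv()*Rt).as_rotvec()
    print("shift",np.round(d,4),"turn",np.round(w,3),"rows>=",max(np.linalg.norm(d)/.0625,np.degrees(np.linalg.norm(w))/10.7).round(1))
E
python3 - <<'E'
from h import *
s=ctrl.snapshot("wrist");p,R=pose()
C=-s["R"].T@s["t"]; print("cam in tool",R.inv().apply(C-p).round(4),"fwd",R.inv().apply(s["R"][2]).round(3),"right",R.inv().apply(s["R"][0]).round(3))
for yaw in(-46,134):
    Rt=Ro.from_euler("xyz",[180,0,yaw],degrees=True)
    for k in (Rt.apply(R.inv().apply(C-p)),Rt.apply(R.inv().apply(s["R"][2]))): print(yaw,k.round(3))
go([.5,-.25,.26],-46,([.183,-.65,.217],[180,0,-164.26]))
E
```

```text
cam in tool [ 0.078  -0.0009 -0.1672] fwd [-0.287 -0.     0.958] right [0.001 1.    0.001]
-46 [ 0.055 -0.055  0.167]
-46 [-0.199  0.207 -0.958]
134 [-0.055  0.055  0.167]
134 [ 0.199 -0.207 -0.958]
shift [-0.4136  0.299  -0.043 ] turn [ 0.     0.    -2.064] rows>= 11.1
```

```bash
python3 - <<'E'
from h import *
go([.59,-.28,.27],-46,([.183,-.65,.217],[180,0,-164.26]))
E
```

```text
shift [-0.4921  0.2457 -0.053 ] turn [ 0.     0.    -2.064] rows>= 11.1
```

```bash
python3 -m handwheel '[[-0.05,0.025,-0.02,0,0,-0.18],[-0.1,0.05,-0.03,0,0,-0.36],[-0.15,0.075,-0.04,0,0,-0.54],[-0.2,0.1,-0.053,0,0,-0.72],[-0.25,0.125,-0.053,0,0,-0.9],[-0.3,0.15,-0.053,0,0,-1.08],[-0.35,0.175,-0.053,0,0,-1.26],[-0.4,0.2,-0.053,0,0,-1.44]]' -0.3; python3 - <<'E'
from h import *
go([.59,-.28,.27],-46)
E
```

```text
clock: 1.3
tool_pos: [0.515, -0.3472, 0.2702]
orientation: [-180.0, -0.0, -81.4]
force: [0.6, -0.9, 0.2]
opening: 0.057
shift [-0.0552 -0.0842  0.0002] turn [-0.    -0.    -0.618] rows>= 3.3
```

```bash
python3 -m handwheel '[[-0.014,-0.021,0,0,0,-0.155],[-0.028,-0.042,0,0,0,-0.31],[-0.042,-0.063,0,0,0,-0.465],[-0.055,-0.084,0,0,0,-0.618],[-0.055,-0.084,0,0,0,-0.618]]'; python3 - <<'E'
from h import *
import pickle
s=ctrl.snapshot("wrist");o=ctrl.get_obs();print(o["tool_pos"],o["orientation"])
pickle.dump(s,open("w1.pkl","wb"));cv2.imwrite("pics/w1.png",s["img"])
E
```

```text
clock: 1.92
tool_pos: [0.5901, -0.281, 0.2694]
orientation: [180.0, 0.0, -46.2]
force: [0.5, -0.4, -0.7]
opening: 0.0566
[ 0.58936975 -0.28157649  0.26954175] [ 1.79978719e+02  3.48397306e-02 -4.63500040e+01]
```

View pics/w1.png

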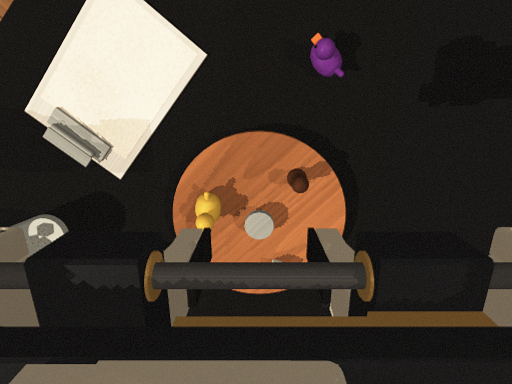

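The wrist view shows the duck at (207,210) with its head pointing down the image, the knob at (259,225) and the pawn at (297,180). The die is hidden behind the gripper at about (285,262). Triangulating against the scene view.

```bash
python3 - <<'E'
from h import *
import pickle
s=pickle.load(open("w1.pkl","rb"))
crop(s["img"],170,130,350,270,4.4,"w1c.png")
E
```

```text
(no output)
```

View pics/w1c.png

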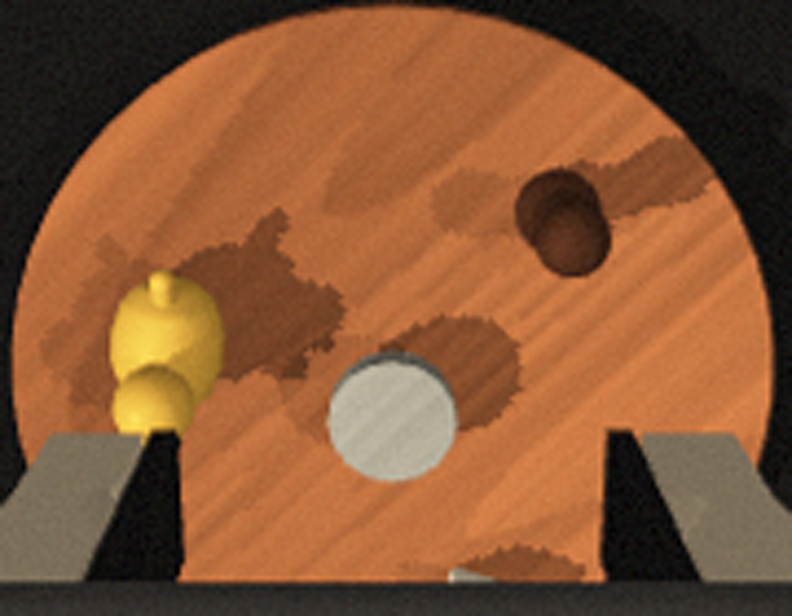

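```bash
python3 - <<'E'
from h import *
import pickle
np.set_printoptions(precision=4,suppress=True)
s=pickle.load(open("w1.pkl","rb"));a,b=pickle.load(open("s0.pkl","rb"))
W=lambda x,y:(s,170+x/4.4-.4,130+y/4.4-.4)
A1=lambda x,y:(a,150+x/6-.4,150+y/6-.4); B1=lambda x,y:(b,225+x/7-.4,155+y/7-.4)
for n,o in [("head",[W(152,405),A1(382,308),B1(272,248)]),("knob",[W(392,422),A1(357,205),B1(409,248)]),("pawnhead",[W(572,236),A1(183,155),B1(414,153)]),("tail",[W(162,288),A1(303,346)]),
 ("pawnfoot", [W(555,208),A1(190,210),B1(414,212)]),]:
    print(n,*tri(o))
print("body mid@.048",plane(*W(167,340),.048),"tail@.065",plane(*W(162,288),.06),"head@.072",plane(*W(152,405),.072),"left",plane(*W(111,340),.048),"right",plane(*W(224,340),.048))
print("pawn head@.068",plane(*W(572,236),.068),"foot@.034",plane(*W(557,210),.034))
# susan rim points
print([plane(*W(x,y),.03) for x,y in[(12,350),(393,5),(772,350)]])
# die top corners from scene at z=.056
for x,y in [(470,106),(529,107),(528,138),(472,136)]: print(plane(*A1(x,y),.056))
E
```

```text
head [ 0.5946 -0.181   0.0747] [0.6, 1.0, 0.8]
knob [ 0.5323 -0.2225  0.0591] [1.2, 1.6, 0.6]
pawnhead [ 0.5392 -0.3059  0.0697] [0.3, 0.6, 0.5]
tail [ 0.6163 -0.2079  0.0612] [1.2, 1.2]
pawnfoot [ 0.5395 -0.306   0.0343] [0.4, 1.5, 1.9]
body mid@.048 [ 0.6019 -0.1904  0.048 ] tail@.065 [ 0.6154 -0.2066  0.06  ] head@.072 [ 0.5939 -0.1804  0.072 ] left [ 0.6148 -0.1779  0.048 ] right [ 0.5887 -0.203   0.048 ]
pawn head@.068 [ 0.5387 -0.3061  0.068 ] foot@.034 [ 0.5388 -0.3058  0.034 ]
[array([ 0.6352, -0.1447,  0.03  ]), array([ 0.6217, -0.3156,  0.03  ]), array([ 0.4508, -0.322 ,  0.03  ])]
[ 0.4493 -0.2007  0.056 ]
[ 0.4396 -0.1744  0.056 ]
[ 0.4589 -0.167   0.056 ]
[ 0.4673 -0.1921  0.056 ]
```

```bash
python3 - <<'E'
from h import *
go([.603,-.190,.050],-50,([.5898,-.2810,.2695],[180,0,-46.2]))
E
```

```text
shift [-0.0565 -0.0725  0.2195] turn [-0.    -0.     0.066] rows>= 3.8
```

```bash
python3 -m handwheel '[[-0.028,-0.036,0.03,0,0,0.033],[-0.056,-0.072,0.07,0,0,0.066],[-0.0565,-0.0725,0.12,0,0,0.066],[-0.0565,-0.0725,0.16,0,0,0.066],[-0.0565,-0.0725,0.19,0,0,0.066],[-0.0565,-0.0725,0.21,0,0,0.066],[-0.0565,-0.0725,0.2195,0,0,0.066],[-0.0565,-0.0725,0.2195,0,0,0.066]]'; python3 - <<'E'
from h import *
s=ctrl.snapshot("scene");crop(s["img"],150,130,280,240,5,"a1.png")
s=ctrl.snapshot("side");crop(s["img"],225,135,335,225,7,"b1.png")
E
```

```text
clock: 2.98
tool_pos: [0.6021, -0.1917, 0.0503]
orientation: [180.0, 0.0, -50.2]
force: [0.5, -0.9, 0.3]
opening: 0.0571
```

View pics/a1.png

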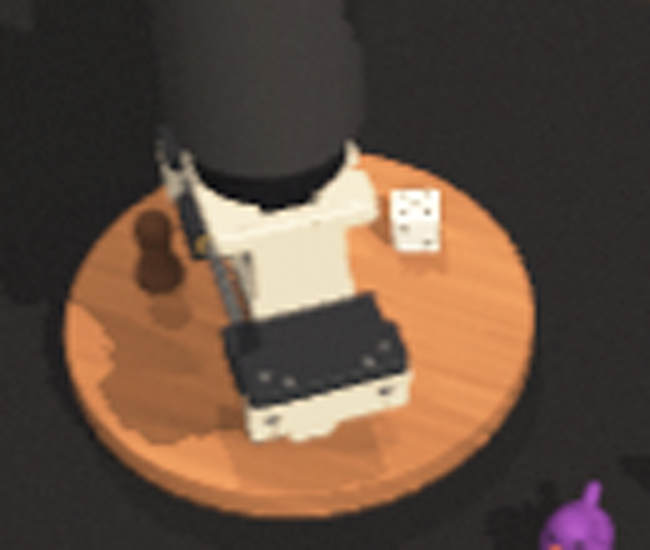

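View pics/b1.png

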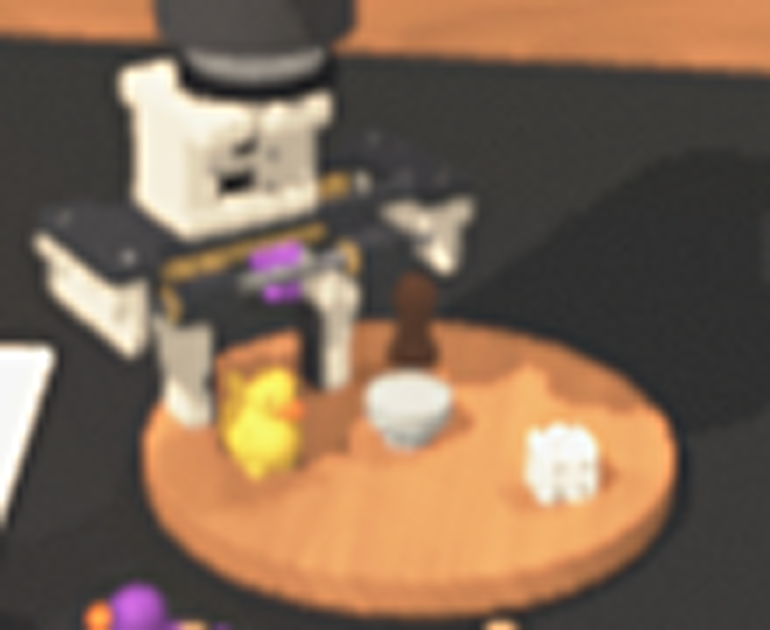

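```bash
python3 - <<'E'
from h import *
s=ctrl.snapshot("side");p,R=pose()
for y in(-.039,-.0285,.0285,.039):
    q=p+R.apply([0,y,.017]);u=proj(s,q);print(q.round(4),(u-[225,135])*7)
print(((proj(s,[.603,-.19,.03]))-[225,135])*7)
E
```

```text
[ 0.6332 -0.1664  0.0347] [186.08228474 468.45314656]
[ 0.6251 -0.1732  0.0346] [204.9084909  462.86763747]
[ 0.5813 -0.2097  0.0346] [304.62816317 433.28200925]
[ 0.5733 -0.2164  0.0346] [322.55354305 427.96376449]
[255.31971753 457.55719777]
```

```bash
python3 - <<'E'
from h import *
s=ctrl.snapshot("side");crop(s["img"],240,170,290,210,14,"b2.png")
s=ctrl.snapshot("wrist");cv2.imwrite("pics/w2.png",s["img"]);p,R=pose();print(p)
for y in(-.0285,.0285): print(proj(s,p+R.apply([0,y,.017])))
E
```

```text
[ 0.6031321  -0.19131637  0.05151837]
[215.8678172  226.35771628]
[299.23087817 226.46681369]
```

View pics/b2.png

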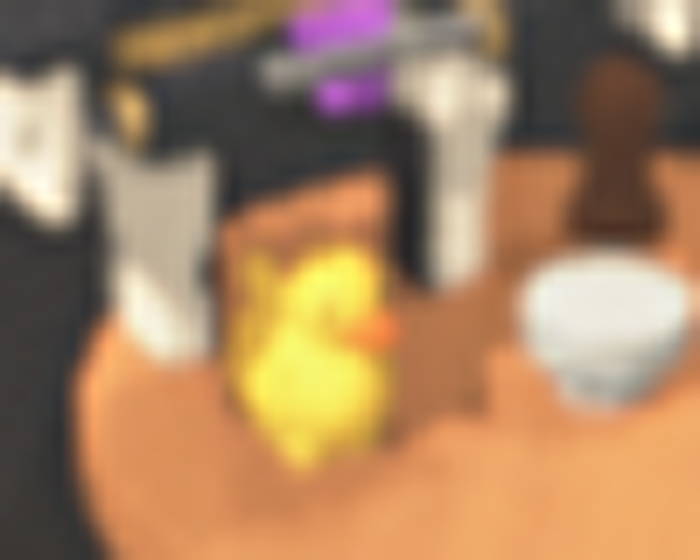

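View pics/w2.png

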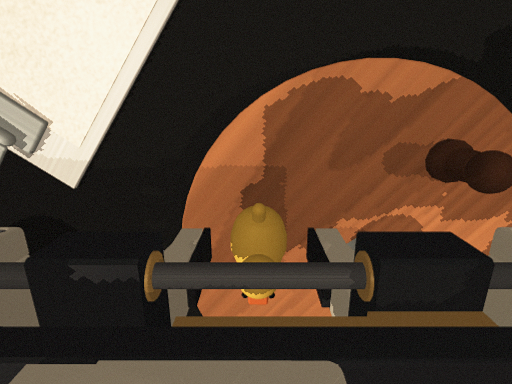

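The fingertips look about 15–20 mm higher in the side view than the stated tip extent predicts. They are visually straddling the duck's body. I'll close here and check the opening.

```bash
python3 -m handwheel '[[0,0,0,0,0,0],[0,0,0,0,0,0],[0,0,0,0,0,0],[0,0,0,0,0,0]]' 1; python3 - <<'E'
from h import *
s=ctrl.snapshot("side");crop(s["img"],235,165,295,210,13,"b3.png");print(pose()[0])
E
```

```text
clock: 3.72
tool_pos: [0.6026, -0.1912, 0.0505]
orientation: [-180.0, -0.0, -50.1]
force: [-0.3, 0.8, -0.1]
opening: 0.0236
[ 0.60258823 -0.19120864  0.05047201]
```

View pics/b3.png

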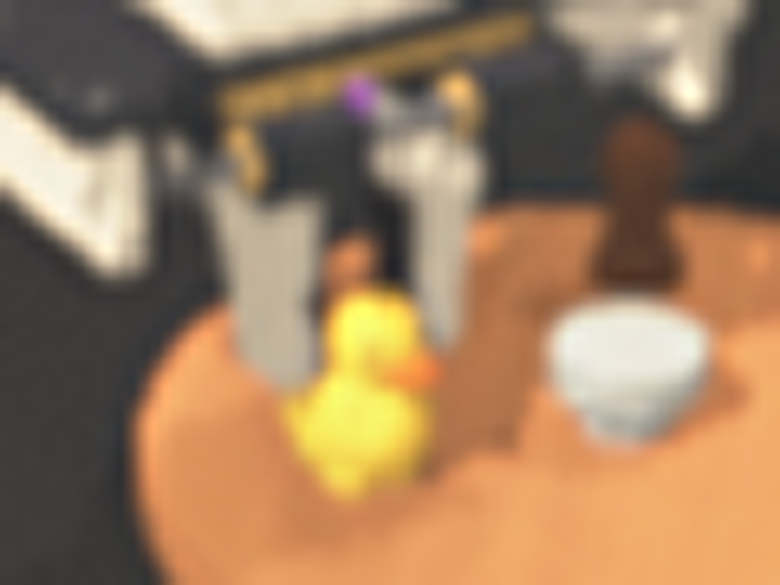

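The opening stopped at 23.6 mm, so the fingers closed on the head and neck rather than the 36 mm body. The fingertips really do stand higher than the text suggests. I'll open and go down in small steps, watching the force.

```bash
python3 -m handwheel '[[0,0,0,0,0,0],[0,0,0,0,0,0],[0,0,0.003,0,0,0],[0,0,0.006,0,0,0],[0,0,0.008,0,0,0],[0,0,0.008,0,0,0]]' -0.3; python3 - <<'E'
from h import *
s=ctrl.snapshot("side");crop(s["img"],235,165,295,210,13,"b4.png");o=ctrl.get_obs();print(o["tool_pos"],o["force"],o["opening"])
E
```

```text
clock: 4.53
tool_pos: [0.6023, -0.1912, 0.0421]
orientation: [180.0, 0.0, -50.1]
force: [0.0, -0.2, 0.1]
opening: 0.057
[ 0.60250683 -0.19119607  0.04233334] [-0.39566868 -1.18409768  1.0481891 ] 0.05721537730282268
```

View pics/b4.png

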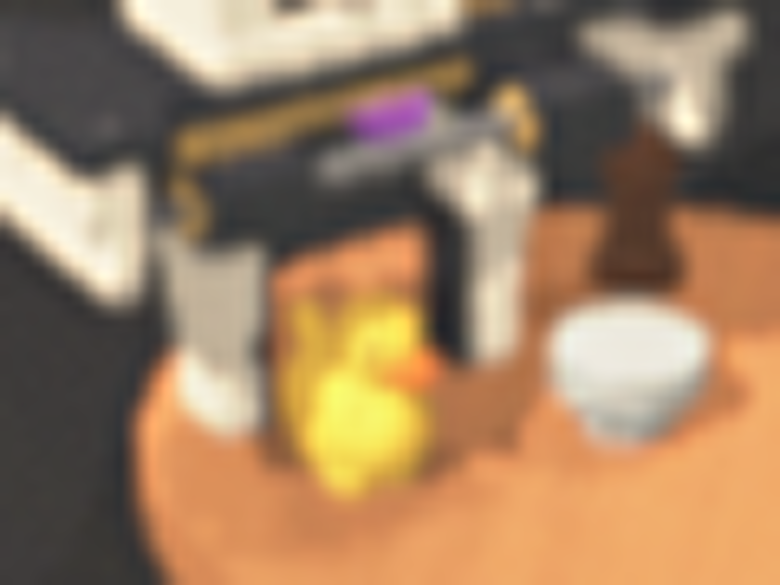

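```bash
python3 -m handwheel '[[0,0,0.002,0,0,0],[0,0,0.003,0,0,0],[0,0,0.003,0,0,0]]' -0.3 && python3 -m handwheel '[[0,0,0,0,0,0],[0,0,0,0,0,0],[0,0,0,0,0,0],[0,0,0,0,0,0]]' 1; python3 - <<'E'
from h import *
s=ctrl.snapshot("side");crop(s["img"],235,165,295,210,13,"b5.png");o=ctrl.get_obs();print(o["tool_pos"],o["force"],o["opening"])
E
```

```text
clock: 4.95
tool_pos: [0.6025, -0.1912, 0.0394]
orientation: [180.0, 0.0, -50.1]
force: [0.6, -0.6, 0.8]
opening: 0.0569
clock: 5.45
tool_pos: [0.6025, -0.1912, 0.0395]
orientation: [-180.0, -0.0, -50.1]
force: [0.3, -0.5, -0.2]
opening: 0.0344
[ 0.60255022 -0.1912221   0.0394694 ] [-0.52939359  0.67426207 -0.93402813] 0.033926173778257615
```

View pics/b5.png

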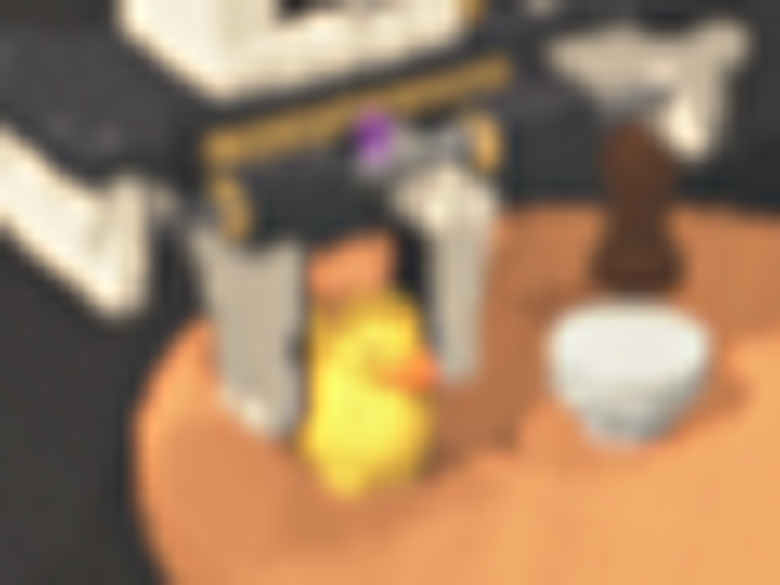

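```bash
python3 -m handwheel '[[0,0,-0.01,0,0,0],[0,0,-0.04,0,0,0],[0,0,-0.08,0,0,0],[0,0,-0.13,0,0,0],[0,0,-0.18,0,0,0],[0,0,-0.215,0,0,0],[0,0,-0.215,0,0,0]]'; python3 - <<'E'
from h import *
o=ctrl.get_obs();print(o["opening"])
go([.498,.242,.255],-80.7)
s=ctrl.snapshot("side");cv2.imwrite("pics/b6.png",s["img"])
E
```

```text
clock: 6.38
tool_pos: [0.604, -0.1916, 0.2591]
orientation: [-179.7, -0.3, -50.1]
force: [-0.2, -0.3, -0.9]
opening: 0.0338
0.033828515255177855
shift [-0.4007 -0.1967  0.003 ] turn [-0.006 -0.004  0.534] rows>= 7.1
```

View pics/b6.png

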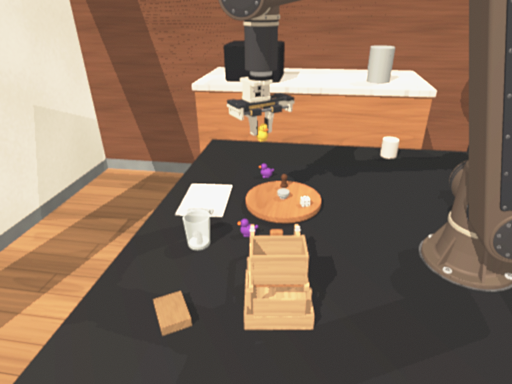

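The duck at (263,132) is held clear of the disc. Next I carry it over the mouth.

```bash
python3 -m handwheel '[[-0.05,-0.0245,0,0,0,0.07],[-0.1,-0.049,0,0,0,0.14],[-0.15,-0.074,0,0,0,0.21],[-0.2,-0.098,0,0,0,0.28],[-0.25,-0.123,0,0,0,0.35],[-0.3,-0.147,0,0,0,0.42],[-0.35,-0.172,0,0,0,0.48],[-0.4,-0.197,0,0,0,0.534]]'&&python3 -m handwheel '[[0,0,0,0,0,0],[0,0,0,0,0,0]]'; python3 - <<'E'
from h import *
import pickle
o=ctrl.get_obs();print(o["opening"],o["tool_pos"])
go([.498,.242,.255],-80.7)
s=ctrl.snapshot("wrist");cv2.imwrite("pics/w3.png",s["img"]);pickle.dump(s,open("w3.pkl","wb"))
s=ctrl.snapshot("side");crop(s["img"],200,100,360,340,2.5,"b7.png")
E
```

```text
clock: 7.42
tool_pos: [0.496, 0.2433, 0.2537]
orientation: [179.9, -0.0, -80.8]
force: [2.2, 0.3, -1.0]
opening: 0.0337
clock: 7.68
tool_pos: [0.4967, 0.2419, 0.2536]
orientation: [179.9, -0.1, -80.6]
force: [-0.7, 0.5, -0.5]
opening: 0.0338
0.03380008309248814 [0.49666676 0.24185292 0.25361189]
shift [ 0.0001 -0.0013 -0.0014] turn [ 0.002 -0.001  0.001] rows>= 0.0
```

View pics/w3.png

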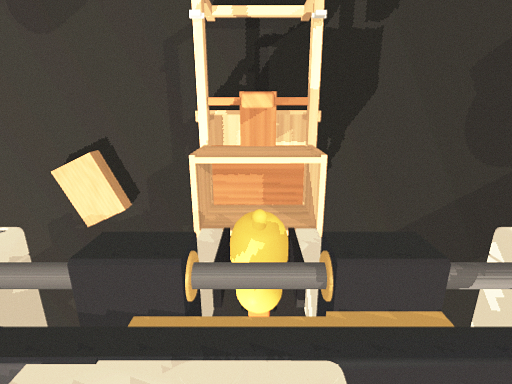

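View pics/b7.png

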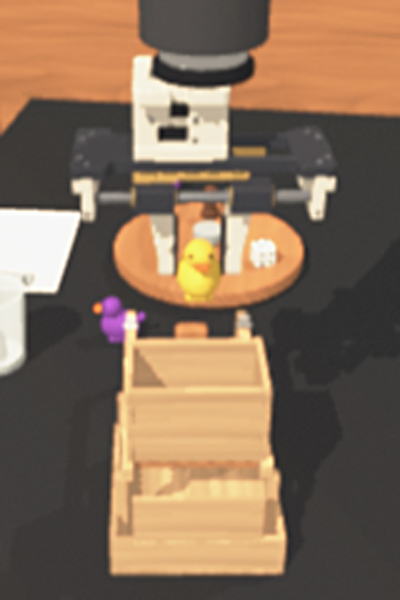

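The wrist view shows the rim's -y edge corners at (192,157) and (325,157), the grip top at (258,98), the crossbar at row 101, and the clips at (198,13) and (319,13). The duck is held and the box is square to the image. I'll check the mouth position from this view.

```bash
python3 - <<'E'
from h import *
import pickle
np.set_printoptions(precision=4,suppress=True)
s=pickle.load(open("w3.pkl","rb"));a,b=pickle.load(open("s0.pkl","rb"))
l=plane(s,191,157,.17);r=plane(s,326,157,.17);print(l,r,np.linalg.norm(l-r),np.degrees(np.arctan2(*(l-r)[1::-1])))
ux=(l-r)/np.linalg.norm(l-r);uy=np.array([-ux[1],ux[0],0]);print("mouth",(l+r)/2+.037*uy)
crop(s["img"],170,0,350,240,2.5,"w3c.png")
E
```

```text
[0.5602 0.215  0.17  ] [0.4448 0.1958 0.17  ] 0.11703259480283809 9.41939464382796
mouth [0.4964 0.2419 0.17  ]
```

View pics/w3c.png

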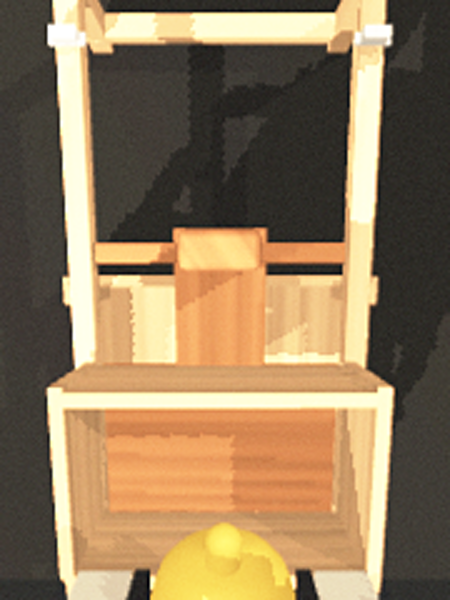

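```bash
python3 -m handwheel '[[0,0,0.03,0,0,0],[0,0,0.06,0,0,0],[0,0,0.085,0,0,0],[0,0,0.105,0,0,0],[0,0,0.117,0,0,0],[0,0,0.117,0,0,0]]'; python3 - <<'E'
from h import *
s=ctrl.snapshot("side");crop(s["img"],200,160,360,340,3.2,"b8.png")
s=ctrl.snapshot("scene");crop(s["img"],290,100,450,275,3.4,"a8.png")
E
```

```text
clock: 8.52
tool_pos: [0.4968, 0.2401, 0.1366]
orientation: [179.9, -0.1, -80.8]
force: [1.4, -5.0, -2.8]
opening: 0.0336
```

View pics/b8.png

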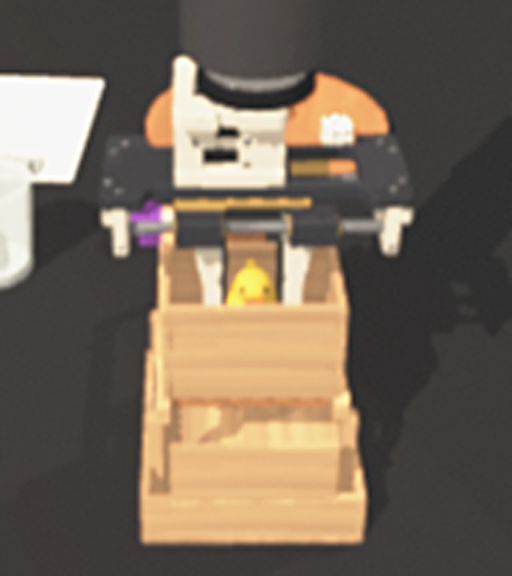

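View pics/a8.png

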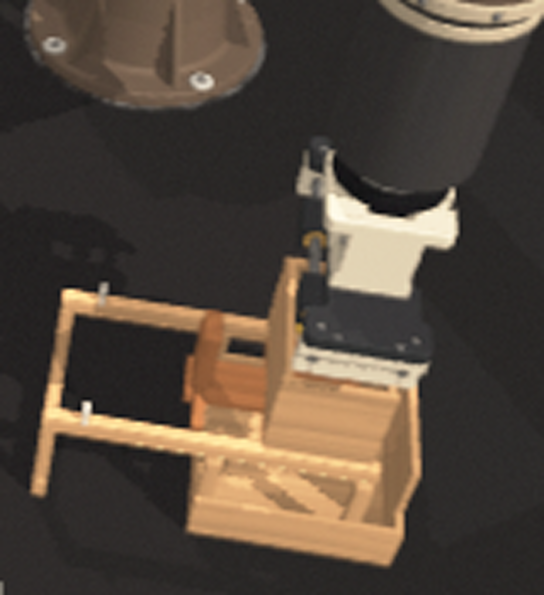

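The 5 N along -y suggests the beak is brushing the far wall. The duck is inside, so I release it.

```bash
python3 -m handwheel '[[0.004,0,0,0,0,0],[0.004,0,0,0,0,0],[0.004,0,0,0,0,0]]' -0.1; python3 - <<'E'
from h import *
s=ctrl.snapshot("side");crop(s["img"],240,210,320,300,6,"b9.png")
print(ctrl.get_obs()["force"])
E
```

```text
clock: 9.0
tool_pos: [0.4983, 0.2386, 0.1381]
orientation: [-179.9, 0.1, -80.7]
force: [-0.1, -0.5, 0.1]
opening: 0.0482
[-0.19804201  0.54808396 -0.43422493]
```

View pics/b9.png

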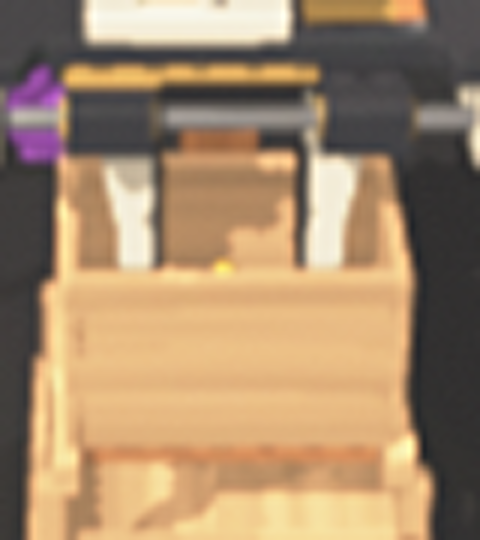

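```bash
python3 - <<'E'
from h import *
go([.455,-.184,.25],-69,([.4985,.2384,.258],[180,0,-80.7]))
E
python3 -m handwheel '[[0,0,-0.03,0,0,0],[0,0,-0.07,0,0,0],[0,0,-0.11,0,0,0],[0,0,-0.12,0,0,0]]'; python3 - <<'E'
from h import *
s=ctrl.snapshot("wrist");crop(s["img"],170,0,350,240,2.5,"w4c.png")
E
```

```text
shift [0.4098 0.1112 0.008 ] turn [-0.     0.    -0.204] rows>= 6.8
clock: 9.55
tool_pos: [0.499, 0.2391, 0.2607]
orientation: [-179.7, 0.1, -80.7]
force: [-0.4, -0.3, -1.2]
opening: 0.0482
```

View pics/w4c.png

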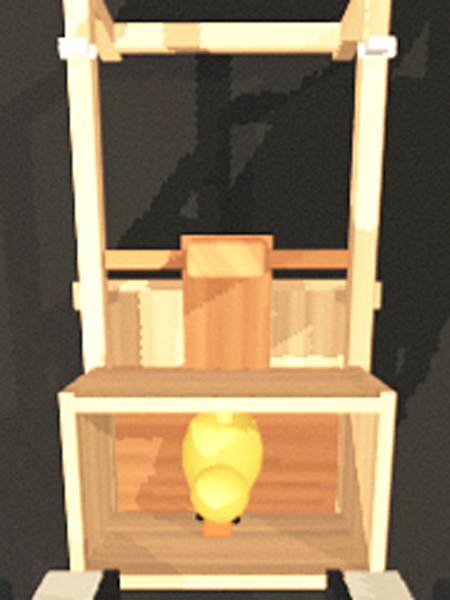

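The duck stands inside the hopper on the shut slide. Next, the die.

```bash
python3 -m handwheel '[[0.052,0.014,0,0,0,-0.03],[0.104,0.028,0,0,0,-0.06],[0.156,0.042,0,0,0,-0.09],[0.208,0.056,0,0,0,-0.12],[0.26,0.07,0,0,0,-0.15],[0.312,0.084,0,0,0,-0.17],[0.364,0.098,0,0,0,-0.19],[0.41,0.111,0.008,0,0,-0.204]]' -0.1 &&python3 -m handwheel '[[0,0,0,0,0,0],[0,0,0,0,0,0]]'; python3 - <<'E'
from h import *
import pickle
s=ctrl.snapshot("wrist");cv2.imwrite("pics/w5.png",s["img"]);pickle.dump(s,open("w5.pkl","wb"));print(pose()[0])
E
```

```text
clock: 10.6
tool_pos: [0.454, -0.186, 0.2489]
orientation: [-180.0, 0.0, -69.0]
force: [0.6, 0.2, -0.2]
opening: 0.0479
clock: 10.85
tool_pos: [0.4541, -0.1844, 0.2486]
orientation: [179.9, 0.0, -69.1]
force: [-0.3, 0.7, 0.2]
opening: 0.0482
[ 0.45439919 -0.18392918  0.24894636]
```

View pics/w5.png

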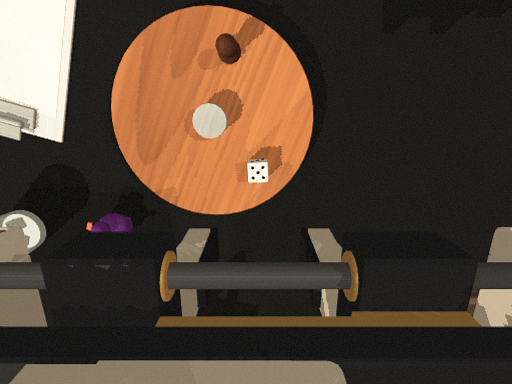

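The wrist view shows the die's five-pip top at (258,171), nearly square to the jaws, and the pawn at (228,48). I'll measure both against the scene view.

```bash
python3 - <<'E'
from h import *
import pickle
np.set_printoptions(precision=4,suppress=True)
s=pickle.load(open("w5.pkl","rb"));a,b=pickle.load(open("s0.pkl","rb"))
crop(s["img"],235,145,285,195,12,"w5c.png")
hs=cv2.cvtColor(s["img"],cv2.COLOR_BGR2HSV);m=cv2.inRange(hs,(0,0,150),(180,70,255));k=np.zeros_like(m);k[145:195,235:285]=m[145:195,235:285]
k=cv2.morphologyEx(k,cv2.MORPH_CLOSE,np.ones((7,7)))
c=max(cv2.findContours(k,0,2)[0],key=cv2.contourArea);r=cv2.minAreaRect(c);print(r)
bx=cv2.boxPoints(r);print([plane(s,*q,.056) for q in bx]);print("ctr",plane(s,*r[0],.056))
# triangulate top centre w/ scene top-face centre
print(tri([(s,*r[0]),(a,150+500/6-.4,150+122/6-.4)]))
E
```

```text
((257.0, 170.0), (22.0, 20.0), 90.0)
[array([ 0.4729, -0.1945,  0.056 ]), array([ 0.4496, -0.2034,  0.056 ]), array([ 0.4393, -0.1771,  0.056 ]), array([ 0.4631, -0.168 ,  0.056 ])]
ctr [ 0.4563 -0.1859  0.056 ]
(array([ 0.4553, -0.1845,  0.0562]), [1.7, 1.7])
```

View pics/w5c.png

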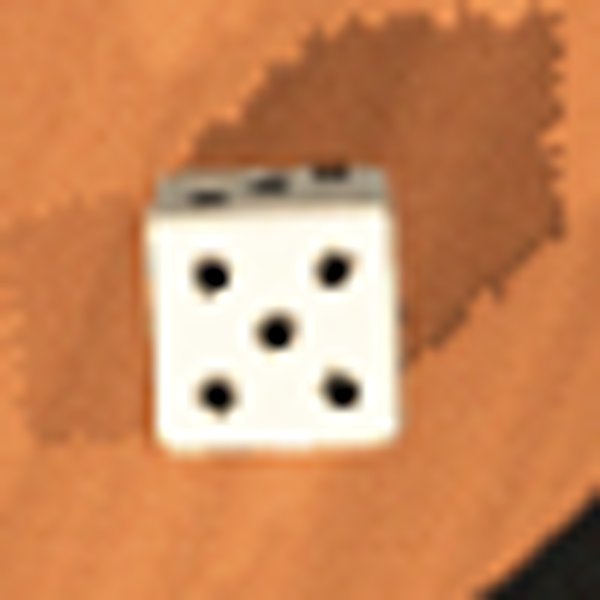

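```bash
python3 -m handwheel '[[0,0,0.04,0,0,0],[0,0,0.09,0,0,0],[0,0,0.14,0,0,0],[0,0,0.18,0,0,0],[0,0,0.20,0,0,0],[0,0,0.21,0,0,0],[0,0,0.211,0,0,0],[0,0,0.211,0,0,0]]'&&python3 -m handwheel '[[0,0,0,0,0,0],[0,0,0,0,0,0],[0,0,0,0,0,0],[0,0,0,0,0,0]]' 1; python3 - <<'E'
from h import *
s=ctrl.snapshot("side");crop(s["img"],265,165,335,220,11,"b10.png");print(ctrl.get_obs()["opening"])
E
```

```text
clock: 11.9
tool_pos: [0.4553, -0.1841, 0.0393]
orientation: [-179.9, -0.0, -69.0]
force: [-0.2, 0.4, 0.1]
opening: 0.0482
clock: 12.4
tool_pos: [0.4547, -0.1845, 0.0388]
orientation: [-180.0, -0.0, -69.0]
force: [-1.3, 0.7, 4.3]
opening: 0.0257
0.025911982370277746
```

View pics/b10.png

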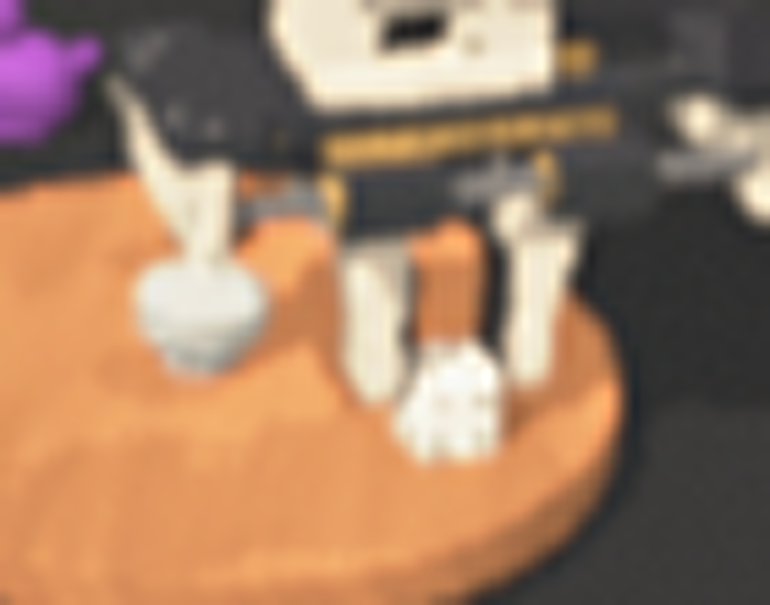

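The opening of 25.9 mm matches the die. Lifting and carrying it over.

```bash
python3 -m handwheel '[[0,0,-0.01,0,0,0],[0,0,-0.04,0,0,0],[0,0,-0.08,0,0,0],[0,0,-0.13,0,0,0],[0,0,-0.18,0,0,0],[0,0,-0.216,0,0,0],[0,0,-0.216,0,0,0]]'; python3 - <<'E'
from h import *
print(ctrl.get_obs()["opening"],ctrl.get_obs()["force"])
go([.497,.242,.255],-80.7)
s=ctrl.snapshot("side");crop(s["img"],225,60,345,225,4,"b11.png")
E
```

```text
clock: 13.32
tool_pos: [0.4559, -0.1847, 0.2581]
orientation: [-179.7, -0.2, -69.0]
force: [0.8, 0.4, -1.0]
opening: 0.0255
0.02545343434177334 [ 0.83567761  0.37526574 -1.04859952]
shift [-0.3837 -0.1912  0.0031] turn [-0.006 -0.002  0.204] rows>= 6.9
```

View pics/b11.png

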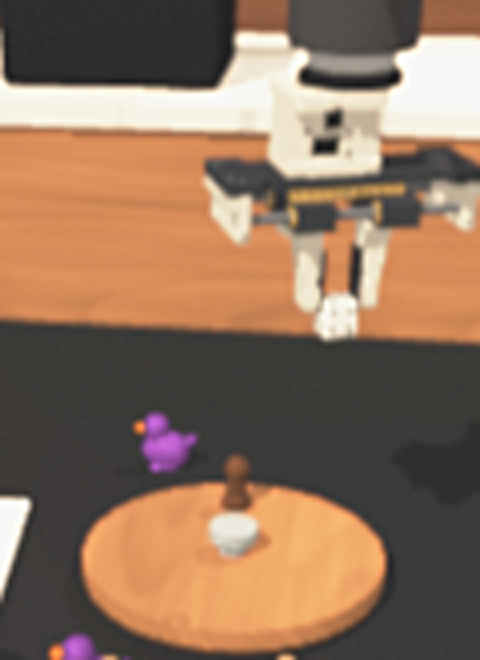

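```bash
python3 - <<'E'
from h import *
go([.5266,.2469,.255],-80.7)
E
```

```text
shift [-0.3771 -0.2213  0.0013] turn [-0.003 -0.001  0.204] rows>= 7.0
```

```bash
python3 -m handwheel '[[-0.047,-0.028,0,0,0,0.03],[-0.094,-0.055,0,0,0,0.06],[-0.141,-0.083,0,0,0,0.09],[-0.188,-0.111,0,0,0,0.12],[-0.235,-0.138,0,0,0,0.15],[-0.283,-0.166,0,0,0,0.18],[-0.33,-0.194,0,0,0,0.2],[-0.377,-0.221,0,0,0,0.204]]'&&python3 -m handwheel '[[0,0,0.02,0,0,0],[0,0,0.045,0,0,0],[0,0,0.06,0,0,0],[0,0,0.06,0,0,0]]'; python3 - <<'E'
from h import *
go([.5266,.2469,.183],-80.7)
s=ctrl.snapshot("wrist");cv2.imwrite("pics/w6.png",s["img"])
s=ctrl.snapshot("side");crop(s["img"],220,160,340,300,4,"b12.png");print(ctrl.get_obs()["opening"])
E
```

```text
clock: 14.38
tool_pos: [0.5253, 0.2482, 0.2532]
orientation: [179.9, -0.1, -80.7]
force: [0.1, -0.5, 0.1]
opening: 0.0254
clock: 14.88
tool_pos: [0.5252, 0.2459, 0.1929]
orientation: [179.8, -0.1, -80.7]
force: [0.2, 0.3, -0.0]
opening: 0.0254
shift [-0.0008 -0.0016  0.0099] turn [ 0.003 -0.002 -0.001] rows>= 0.2
0.025630101039386323
```

View pics/w6.png

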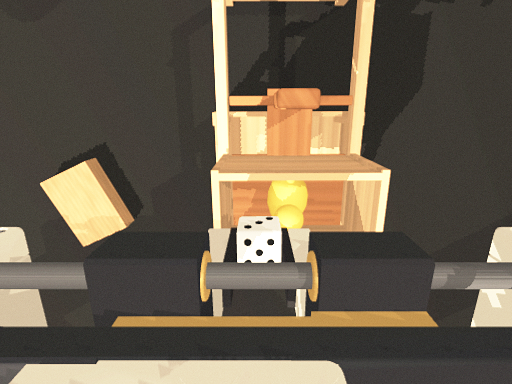

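View pics/b12.png

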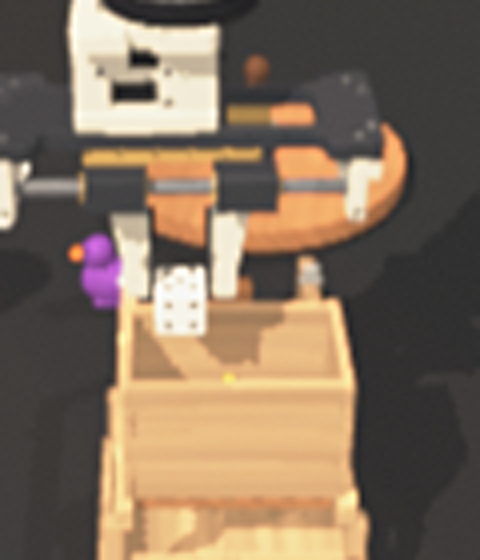

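```bash
python3 -m handwheel '[[0,0,0.004,0,0,0],[0,0,0.007,0,0,0],[0,0,0.007,0,0,0]]'&&python3 -m handwheel '[[0,0,0,0,0,0],[0,0,0,0,0,0],[0,0,0,0,0,0],[0,0,-0.03,0,0,0],[0,0,-0.06,0,0,0],[0,0,-0.07,0,0,0]]' 0.1; python3 - <<'E'
from h import *
s=ctrl.snapshot("wrist");crop(s["img"],170,0,400,240,2.5,"w7.png")
go([.53,-.30,.255],-90)
E
```

```text
clock: 15.35
tool_pos: [0.5259, 0.2466, 0.1874]
orientation: [180.0, 0.0, -80.7]
force: [0.1, -0.4, -0.1]
opening: 0.0257
clock: 16.1
tool_pos: [0.5267, 0.2472, 0.2595]
orientation: [-179.8, 0.1, -80.7]
force: [-0.1, 0.4, 0.2]
opening: 0.0392
shift [0.5406 0.085  0.0037] turn [-0.003  0.002  0.162] rows>= 8.8
```

View pics/w7.png

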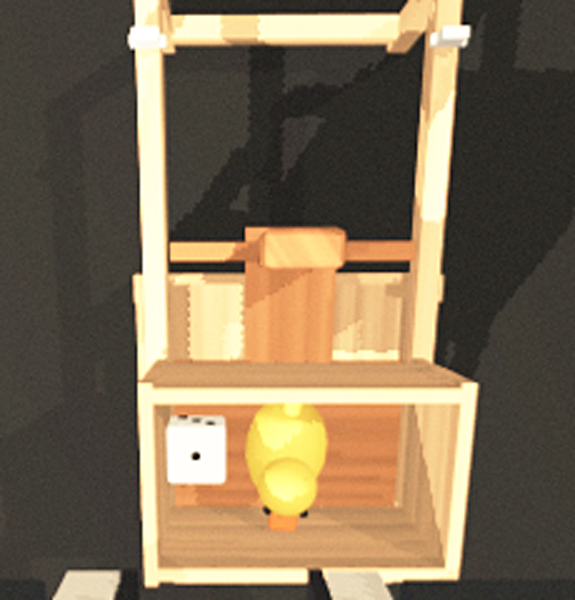

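The die lies flat beside the duck, both on the shut slide. Next, the pawn.

```bash
python3 -m handwheel '[[0.06,0.009,0,0,0,0.02],[0.12,0.019,0,0,0,0.04],[0.18,0.028,0,0,0,0.06],[0.24,0.038,0,0,0,0.08],[0.3,0.047,0,0,0,0.1],[0.36,0.057,0,0,0,0.12],[0.42,0.066,0,0,0,0.14],[0.475,0.075,0,0,0,0.16]]' -0.1 &&python3 -m handwheel '[[0.03,0,0,0,0,0],[0.055,0,0,0,0,0],[0.055,0,0,0,0,0],[0.055,0,0,0,0,0]]'; python3 - <<'E'
from h import *
import pickle
s=ctrl.snapshot("wrist");cv2.imwrite("pics/w8.png",s["img"]);pickle.dump(s,open("w8.pkl","wb"));print(pose()[0])
E
```

```text
clock: 17.15
tool_pos: [0.5278, -0.2361, 0.2564]
orientation: [179.9, 0.0, -89.9]
force: [0.7, -0.1, 0.7]
opening: 0.048
clock: 17.65
tool_pos: [0.5283, -0.2888, 0.2566]
orientation: [179.9, 0.0, -89.9]
force: [-1.1, 0.2, 0.2]
opening: 0.0479
[ 0.52847554 -0.28849326  0.25692936]
```

View pics/w8.png

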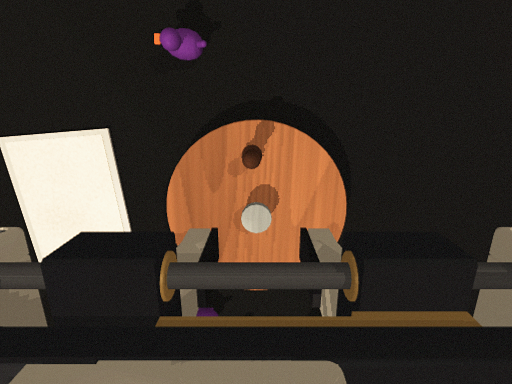

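```bash
python3 - <<'E'
from h import *
import pickle
np.set_printoptions(precision=4,suppress=True)
s=pickle.load(open("w8.pkl","rb"));w1=pickle.load(open("w1.pkl","rb"))
h=cv2.cvtColor(s["img"],cv2.COLOR_BGR2HSV);g=s["img"].max(2)[135:180,230:275]
m=(g<90).astype(np.uint8);n,l,st,c=cv2.connectedComponentsWithStats(m);i=1+st[1:,4].argmax();print(st[i],c[i]+[230,135])
crop(s["img"],225,130,285,190,10,"w8c.png")
u,v=c[i]+[230,135]
print(plane(s,u,v,.06))
E
```

```text
[ 12  10  20  24 337] [251.7982 155.27  ]
[ 0.5368 -0.309   0.06  ]
```

View pics/w8c.png

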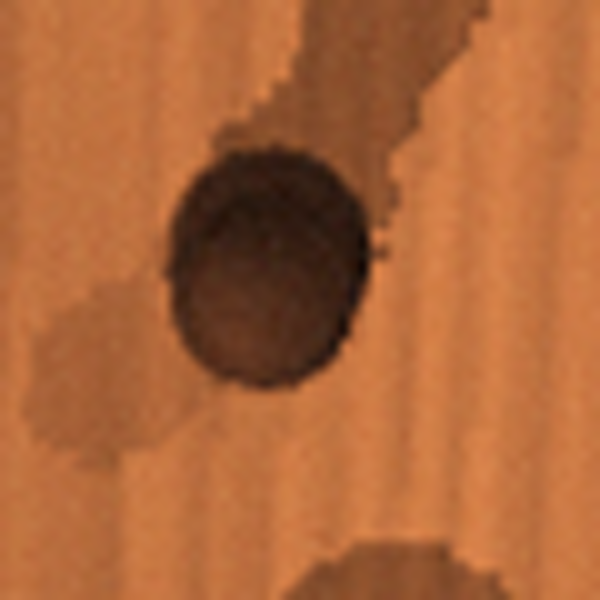

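```bash
python3 - <<'E'
from h import *
import pickle
np.set_printoptions(precision=4,suppress=True)
s=pickle.load(open("w8.pkl","rb"))
print(plane(s,250.8,158.8,.069),plane(s,251.5,154.5,.034))
w1=pickle.load(open("w1.pkl","rb"));print(tri([(s,250.8,158.8),(w1,170+572/4.4-.4,130+236/4.4-.4)]))
go([.5385,-.307,.052],-90)
E
```

```text
[ 0.5378 -0.306   0.069 ] [ 0.5378 -0.3058  0.034 ]
(array([ 0.538 , -0.3057,  0.0655]), [0.2, 0.2])
shift [ 0.0186 -0.0101  0.2049] turn [0.001 0.    0.002] rows>= 3.3
```

Pawn at (0.538, -0.306), head centre at about z 0.067, from two wrist views plus the scene view. Grasping it.

```bash
python3 -m handwheel '[[0.017,-0.0098,0.03,0,0,0],[0.0175,-0.0098,0.07,0,0,0],[0.0175,-0.0098,0.11,0,0,0],[0.0175,-0.0098,0.15,0,0,0],[0.0175,-0.0098,0.18,0,0,0],[0.0175,-0.0098,0.197,0,0,0],[0.0175,-0.0098,0.205,0,0,0],[0.0175,-0.0098,0.205,0,0,0]]'&&python3 -m handwheel '[[0,0,0,0,0,0],[0,0,0,0,0,0],[0,0,0,0,0,0],[0,0,0,0,0,0]]' 1; python3 - <<'E'
from h import *
s=ctrl.snapshot("side");crop(s["img"],250,140,320,205,10,"b13.png");print(ctrl.get_obs()["opening"])
E
```

```text
clock: 18.7
tool_pos: [0.5388, -0.3065, 0.0528]
orientation: [-180.0, -0.0, -89.9]
force: [0.8, -0.2, 0.8]
opening: 0.0481
clock: 19.2
tool_pos: [0.5386, -0.3068, 0.0529]
orientation: [-180.0, -0.0, -89.9]
force: [0.0, 0.5, 2.5]
opening: 0.0211
0.02090621789814581
```

View pics/b13.png

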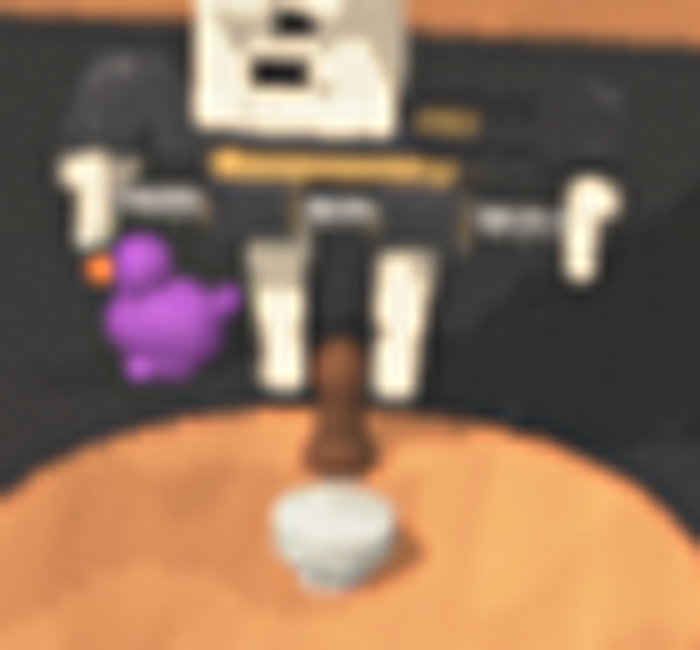

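```bash
python3 -m handwheel '[[0,0,-0.01,0,0,0],[0,0,-0.03,0,0,0],[0,0,-0.06,0,0,0],[0,0,-0.1,0,0,0],[0,0,-0.15,0,0,0],[0,0,-0.2,0,0,0],[0,0,-0.205,0,0,0]]'; python3 - <<'E'
from h import *
s=ctrl.snapshot("side");crop(s["img"],230,60,330,220,4,"b14.png");print(ctrl.get_obs()["opening"],pose()[0])
m=np.array([.497,.242]);t=m-.030*np.array([.987,.162]);print(t)
go([*t,.27],-80.7)
E
```

```text
clock: 20.12
tool_pos: [0.5402, -0.3075, 0.2628]
orientation: [-179.6, -0.2, -89.9]
force: [0.1, 0.5, -1.2]
opening: 0.0209
0.021157169772300796 [ 0.539417   -0.30696901  0.26086587]
[0.46739 0.23714]
shift [-0.5442  0.0708 -0.0102] turn [-0.005 -0.002 -0.16 ] rows>= 8.8
```

View pics/b14.png

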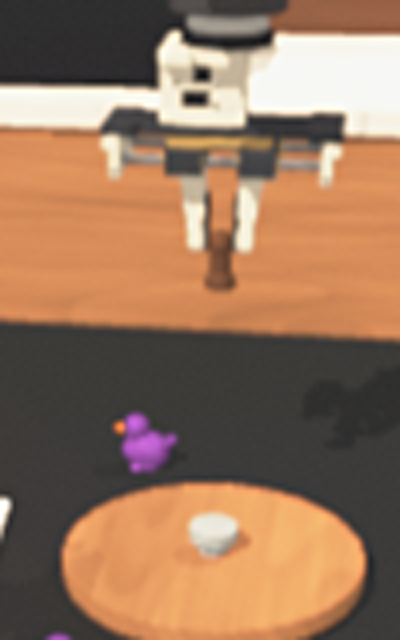

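```bash
python3 -m handwheel '[[-0.06,0.008,-0.01,0,0,-0.02],[-0.12,0.016,-0.01,0,0,-0.04],[-0.18,0.023,-0.01,0,0,-0.06],[-0.24,0.031,-0.01,0,0,-0.08],[-0.3,0.039,-0.01,0,0,-0.1],[-0.36,0.047,-0.01,0,0,-0.12],[-0.42,0.055,-0.01,0,0,-0.14],[-0.48,0.062,-0.01,0,0,-0.16]]' &&python3 -m handwheel '[[-0.04,0.018,0,0,0,0],[-0.0624,0.0194,0,0,0,0],[-0.0624,0.0194,0.0,0,0,0]]'; python3 - <<'E'
from h import *
go([.4674,.2371,.187],-80.7)
s=ctrl.snapshot("wrist");cv2.imwrite("pics/w9.png",s["img"]);print(ctrl.get_obs()["opening"])
E
```

```text
clock: 21.18
tool_pos: [0.4742, 0.1748, 0.2667]
orientation: [179.9, -0.0, -80.7]
force: [1.3, 0.2, -0.4]
opening: 0.021
clock: 21.55
tool_pos: [0.4453, 0.2326, 0.2664]
orientation: [179.9, -0.1, -80.6]
force: [-0.5, 0.3, 0.3]
opening: 0.0211
shift [-0.0009 -0.0227  0.0793] turn [ 0.002 -0.001  0.002] rows>= 1.3
0.021140940410980483
```

View pics/w9.png

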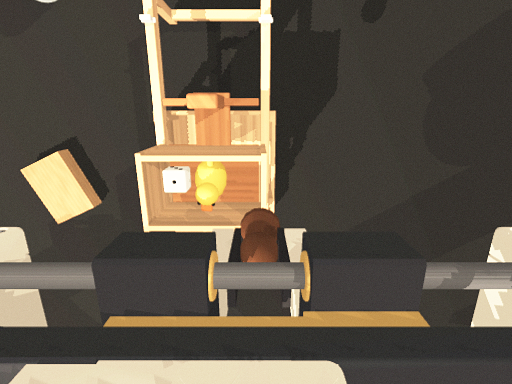

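```bash
python3 -m handwheel '[[-0.001,-0.0115,0,0,0,0],[-0.001,-0.0227,0.01,0,0,0],[-0.001,-0.0227,0.03,0,0,0],[-0.001,-0.0227,0.055,0,0,0],[-0.001,-0.0227,0.074,0,0,0],[-0.001,-0.0227,0.079,0,0,0],[-0.001,-0.0227,0.079,0,0,0]]'; python3 - <<'E'
from h import *
go([.4674,.2371,.187],-80.7)
s=ctrl.snapshot("wrist");crop(s["img"],120,0,350,330,1.8,"w10.png")
s=ctrl.snapshot("side");crop(s["img"],220,160,340,300,4,"b15.png");print(ctrl.get_obs()["opening"])
E
```

```text
clock: 22.48
tool_pos: [0.469, 0.2359, 0.1882]
orientation: [180.0, -0.0, -80.8]
force: [0.2, -0.7, 1.2]
opening: 0.0213
shift [-0.0015  0.0014  0.0012] turn [ 0.001 -0.001 -0.001] rows>= 0.0
0.02114384216031592
```

View pics/b15.png

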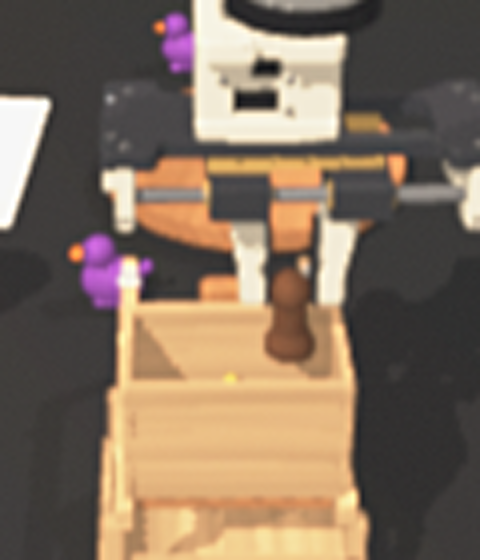

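View pics/w10.png

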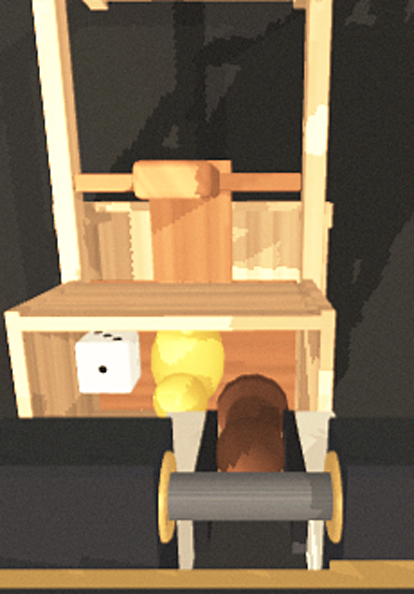

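The pawn is over the hopper with its foot inside the mouth. Releasing.

```bash
python3 -m handwheel '[[0,0,0,0,0,0],[0,0,0,0,0,0],[0,0,0,0,0,0],[0,0,-0.03,0,0,0],[0,0,-0.06,0,0,0],[0,0,-0.07,0,0,0],[0,0,-0.07,0,0,0]]' 0.1; python3 - <<'E'
from h import *
import pickle
s=ctrl.snapshot("wrist");crop(s["img"],90,0,350,240,2.5,"w11.png");pickle.dump(s,open("w11.pkl","wb"))
go([.511,.158,.255],-170.7);go([.511,.158,.255],9.3)
E
```

```text
clock: 23.45
tool_pos: [0.4686, 0.2365, 0.2588]
orientation: [-180.0, 0.1, -80.7]
force: [0.1, -0.3, -0.8]
opening: 0.0396
shift [ 0.0841 -0.0296  0.0028] turn [ 1.00e-03 -0.00e+00  1.57e+00] rows>= 8.4
shift [ 0.0841 -0.0296  0.0028] turn [ 0.000e+00  1.000e-03 -1.571e+00] rows>= 8.4
```

View pics/w11.png

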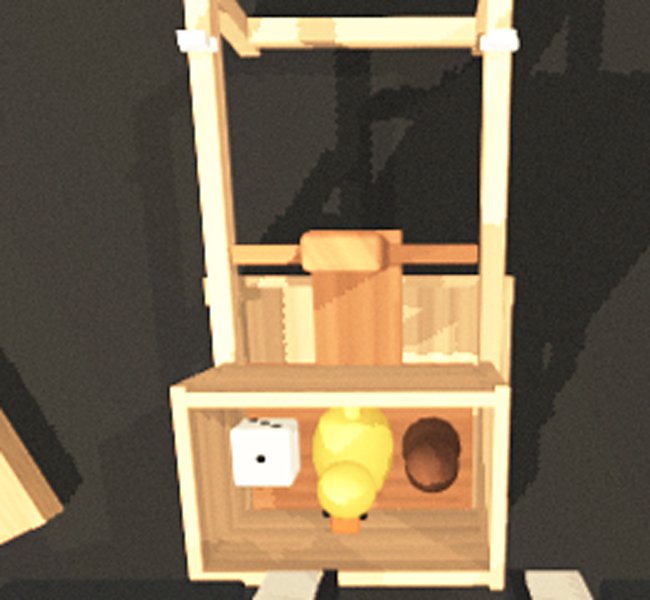

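All three pieces stand side by side in the hopper on the shut slide. Now I measure the crossbar and the clips.

```bash
python3 - <<'E'
from h import *
import pickle
np.set_printoptions(precision=4,suppress=True)
s=pickle.load(open("w11.pkl","rb"))
crop(s["img"],150,0,300,30,5,"w11a.png");crop(s["img"],150,85,310,115,5,"w11b.png")
th=np.radians(9.3);ux=np.array([np.cos(th),np.sin(th)]);uy=np.array([-ux[1],ux[0]]);m=np.array([.497,.242])
def bx(u,v,z):
    p=plane(s,u,v,z)[:2]-m;return np.array([p@ux,p@uy])
W=lambda x,y:(90+x/2.5-.3,y/2.5-.3)
print("bar -y edge L,R",bx(*W(270,246),.099),bx(*W(440,245),.099),"grip top -y edge",bx(*W(350,230),.151))
print("clip -y edge L,R",bx(*W(195,31),.108),bx(*W(500,31),.108))
print("rim -y outer",bx(*W(185,387),.17),bx(*W(495,387),.17))
E
```

```text
bar -y edge L,R [ 0.0362 -0.0881] [-0.0364 -0.0886] grip top -y edge [-0.0031 -0.0922]
clip -y edge L,R [ 0.0586 -0.1664] [-0.0587 -0.1665]
rim -y outer [ 0.0547 -0.0389] [-0.0547 -0.039 ]
```

View pics/w11a.png

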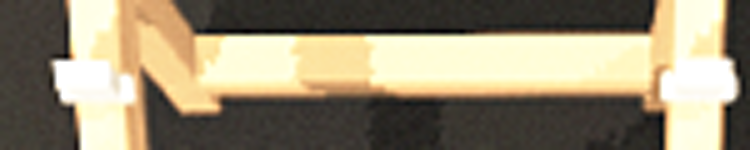

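View pics/w11b.png

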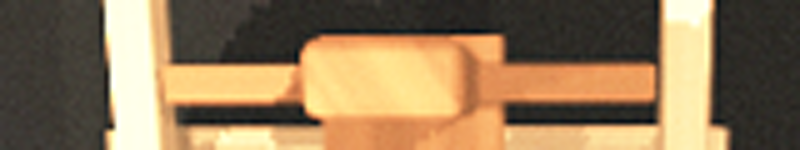

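```bash
python3 -m handwheel '[[0.01,-0.004,0,0,0,-0.18],[0.02,-0.008,0,0,0,-0.36],[0.032,-0.012,0,0,0,-0.54],[0.044,-0.016,0,0,0,-0.72],[0.056,-0.02,0,0,0,-0.9],[0.066,-0.024,0,0,0,-1.08],[0.076,-0.027,0,0,0,-1.26],[0.084,-0.0296,0,0,0,-1.43]]' 0.3; python3 - <<'E'
from h import *
go([.5107,.1581,.255],9.3)
E
```

```text
clock: 24.5
tool_pos: [0.5108, 0.1575, 0.2569]
orientation: [179.9, 0.1, 1.5]
force: [-1.1, 0.4, 0.4]
opening: 0.0309
shift [-0.0001 -0.0006  0.0019] turn [ 0.001  0.002 -0.136] rows>= 0.7
```

```bash
python3 -m handwheel '[[0,-0.0005,0.01,0,0,-0.136],[0,-0.0005,0.04,0,0,-0.136],[0,-0.0005,0.07,0,0,-0.136],[0,-0.0005,0.08,0,0,-0.136],[0,-0.0005,0.08,0,0,-0.136]]'; python3 - <<'E'
from h import *
go([.5107,.1581,.132],9.3)
s=ctrl.snapshot("wrist");cv2.imwrite("pics/w12.png",s["img"])
s=ctrl.snapshot("scene");crop(s["img"],290,130,430,260,4,"a12.png")
p,R=pose();th=np.radians(9.3);d=p[:2]-[.497,.242];print("box xy",d@[np.cos(th),np.sin(th)],d@[-np.sin(th),np.cos(th)])
E
```

```text
clock: 25.12
tool_pos: [0.5109, 0.1584, 0.1777]
orientation: [179.9, 0.1, 9.0]
force: [-0.4, 0.0, 1.2]
opening: 0.0307
shift [-0.0002  0.0002  0.0457] turn [ 0.001  0.002 -0.005] rows>= 0.7
box xy 0.001229906040788084 -0.08435230559672179
```

View pics/w12.png

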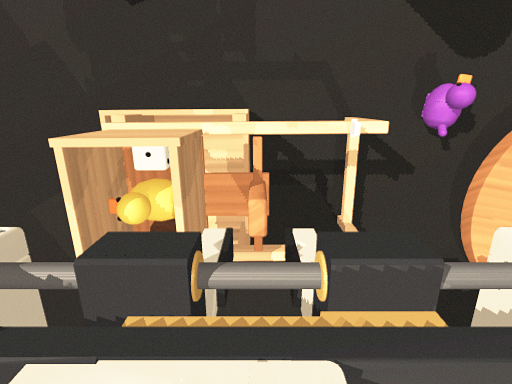

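View pics/a12.png

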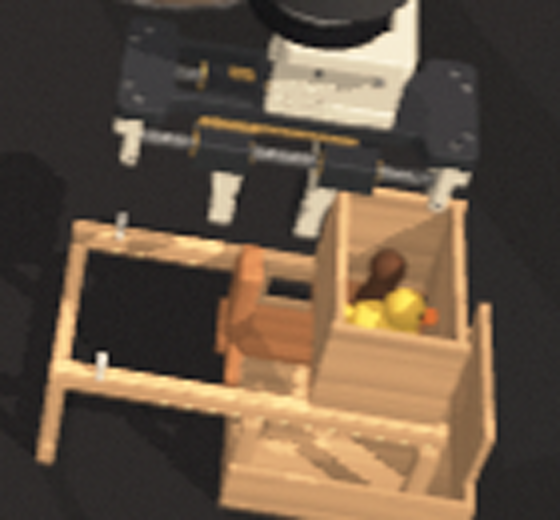

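The grip sits between the fingers, and the body will clear the rim by about 11 mm. Lowering and closing.

```bash
python3 -m handwheel '[[0,0,0.015,0,0,0],[0,0,0.03,0,0,0],[0,0,0.04,0,0,0],[0,0,0.045,0,0,0],[0,0,0.045,0,0,0]]'; python3 - <<'E'
from h import *
o=ctrl.get_obs();print(o["force"],o["tool_pos"])
s=ctrl.snapshot("wrist");crop(s["img"],40,90,420,330,2,"w13.png")
s=ctrl.snapshot("scene");crop(s["img"],290,130,430,260,4,"a13.png")
E
```

```text
clock: 25.85
tool_pos: [0.5112, 0.1586, 0.1331]
orientation: [180.0, 0.0, 9.0]
force: [0.5, 0.2, 1.0]
opening: 0.0309
[0.52378475 0.23348754 1.03762934] [0.51119913 0.1585647  0.13305861]
```

View pics/w13.png

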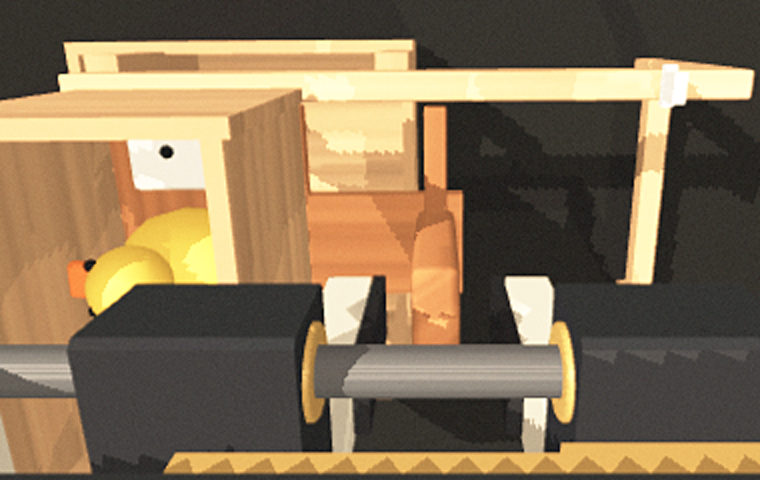

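View pics/a13.png

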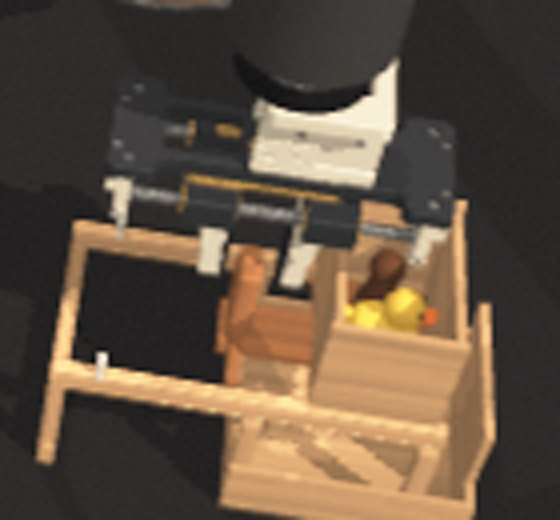

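```bash
python3 -m handwheel '[[0,0,0,0,0,0],[0,0,0,0,0,0],[0,0,0,0,0,0],[0,0,0,0,0,0]]' 1; python3 - <<'E'
from h import *
import pickle
o=ctrl.get_obs();print(o["force"],o["tool_pos"],o["opening"])
th=np.radians(9.3);R=pose()[1];t=R.inv().apply([np.sin(th)*.08,-np.cos(th)*.08,0]);print("80 mm pull in tool",t)
s=ctrl.snapshot("wrist");crop(s["img"],40,90,420,330,2,"w14.png");pickle.dump(s,open("w14.pkl","wb"))
E
```

```text
clock: 26.45
tool_pos: [0.5114, 0.1591, 0.1337]
orientation: [-180.0, -0.0, 9.0]
force: [-1.3, 2.3, 3.4]
opening: 0.0137
[-1.34202774  2.30878668  3.41733596] [0.5114085  0.15911228 0.13372095] 0.01369224438253933
80 mm pull in tool [ 3.88752625e-04  7.99990423e-02 -4.57754994e-05]
```

View pics/w14.png

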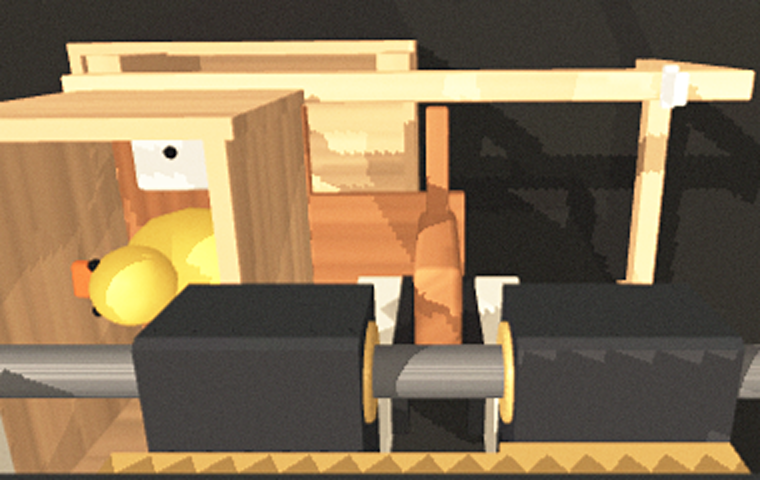

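The grip is pinched at 13.7 mm. I pull 74 mm first, then measure.

```bash
python3 -m handwheel '[[0,0.008,0,0,0,0],[0,0.018,0,0,0,0],[0,0.028,0,0,0,0],[0,0.038,0,0,0,0],[0,0.048,0,0,0,0],[0,0.058,0,0,0,0],[0,0.068,0,0,0,0],[0,0.074,0,0,0,0]]'&&python3 -m handwheel '[[0,0,0,0,0,0],[0,0,0,0,0,0],[0,0,0,0,0,0]]'; python3 - <<'E'
from h import *
import pickle
s=ctrl.snapshot("wrist");cv2.imwrite("pics/w15.png",s["img"]);pickle.dump(s,open("w15.pkl","wb"))
a=ctrl.snapshot("scene");crop(a["img"],290,130,430,260,4,"a15.png")
b=ctrl.snapshot("side");crop(b["img"],220,180,340,340,4,"b16.png");pickle.dump((a,b),open("s15.pkl","wb"))
E
```

```text
clock: 27.5
tool_pos: [0.5236, 0.0854, 0.1337]
orientation: [-179.9, -0.1, 9.0]
force: [-0.5, 6.5, 1.8]
opening: 0.0134
clock: 27.88
tool_pos: [0.5235, 0.0858, 0.1337]
orientation: [-180.0, -0.1, 9.0]
force: [-0.1, 6.5, 3.1]
opening: 0.0137
```

View pics/w15.png

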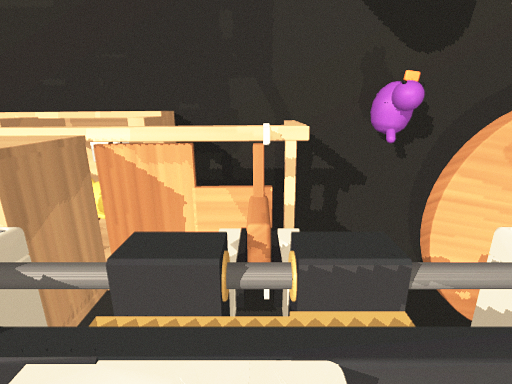

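View pics/a15.png

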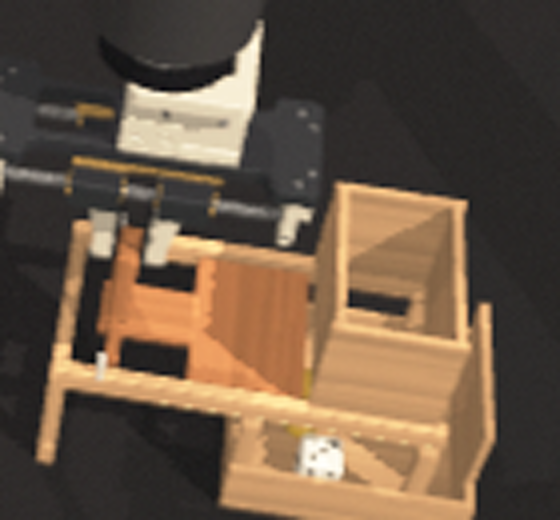

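View pics/b16.png

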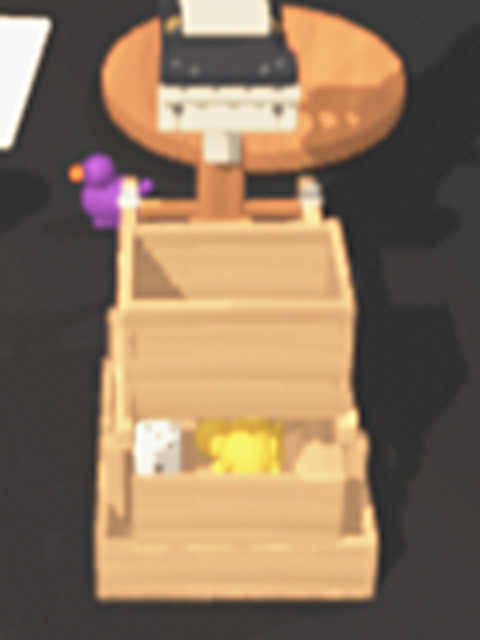

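The duck and die are in the tray, and the pawn is probably behind a wall. Next, the remaining travel to the mark.

```bash
cat > meas.py <<'E'
from h import *
import sys
s=ctrl.snapshot("wrist");crop(s["img"],235,115,295,205,8,sys.argv[1])
E
python3 meas.py w16.png
```

```text
(no output)
```

View pics/w16.png

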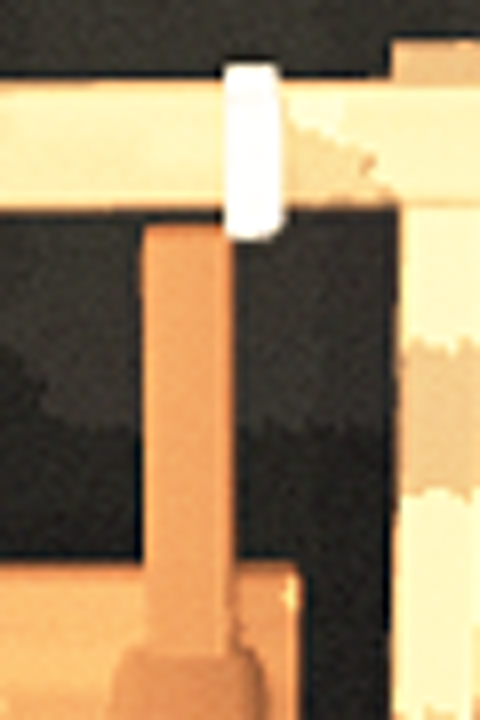

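```bash
cat > m2.py <<'E'
from h import *
th=np.radians(9.3);ux=np.array([np.cos(th),np.sin(th)]);uy=np.array([-ux[1],ux[0]]);m=np.array([.497,.242])
def bx(s,u,v,z):
    p=plane(s,235+u/8-.44,115+v/8-.44,z)[:2]-m;return (np.array([p@ux,p@uy])*1000).round(1)
E
python3 - <<'E'
from m2 import *
s=ctrl.snapshot("wrist")
print("bar",[bx(s,u,v,.099) for u,v in [(143,240),(233,240),(143,440),(234,440)]])
print("clip top",[bx(s,u,v,.108) for u,v in [(226,68),(278,68),(226,232),(280,232)]])
E
```

```text
bar [array([  53.3, -155.5]), array([  53.3, -163.2]), array([  35.8, -155.3]), array([  35.7, -163.4])]
clip top [array([  68.2, -162.5]), array([  68.2, -166.7]), array([  55. , -162.5]), array([  55., -167.])]
```

```bash
python3 -m handwheel '[[0,0.002,0,0,0,0],[0,0.004,0,0,0,0],[0,0.0053,0,0,0,0],[0,0.0053,0,0,0,0],[0,0.0053,0,0,0,0]]'; python3 meas.py w17.png; python3 - <<'E'
from h import *
a=ctrl.snapshot("scene");crop(a["img"],300,180,400,280,6,"a17.png")
E
```

```text
clock: 28.75
tool_pos: [0.5244, 0.0806, 0.1337]
orientation: [-180.0, -0.1, 9.0]
force: [0.2, 6.3, 3.2]
opening: 0.0137
```

View pics/w17.png

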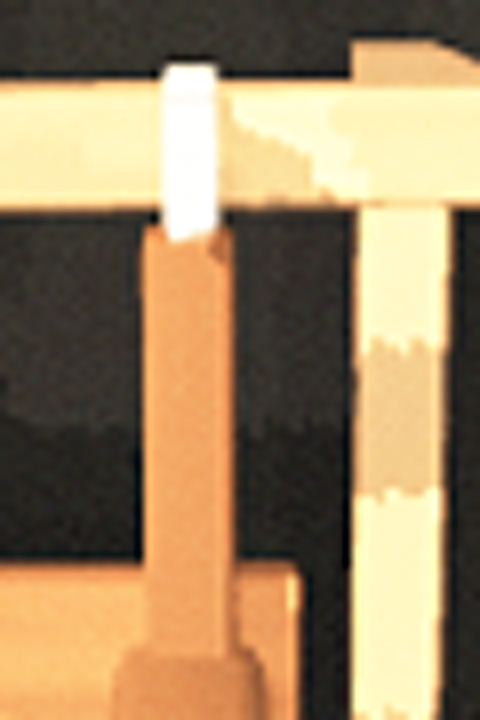

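View pics/a17.png

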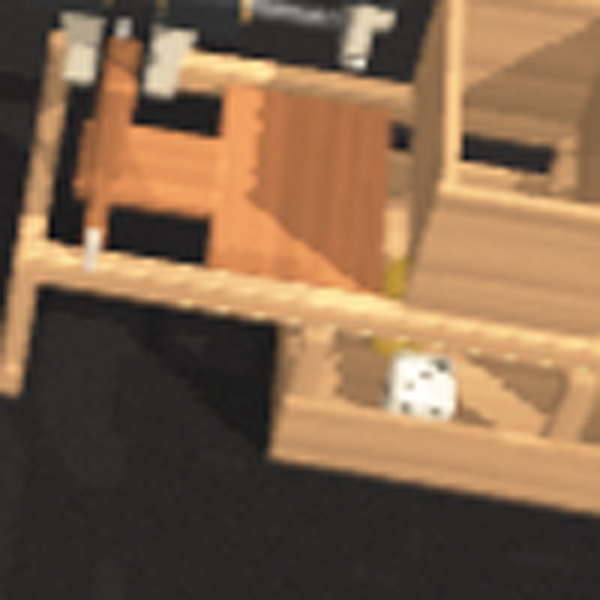

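```bash
python3 - <<'E'
from m2 import *
s=ctrl.snapshot("wrist")
print("bar",[bx(s,u,v,.099) for u,v in [(143,240),(233,240),(143,440),(235,440)]])
print("clip top",[bx(s,u,v,.108) for u,v in [(164,68),(216,68),(165,225),(217,225)]])
b=ctrl.snapshot("side");crop(b["img"],235,225,325,335,7,"b17.png")
cv2.imwrite("pics/w18.png",s["img"])
a=ctrl.snapshot("scene");crop(a["img"],340,160,420,270,7,"a18.png")
E
```

```text
bar [array([  53.3, -160.7]), array([  53.3, -168.5]), array([  35.8, -160.6]), array([  35.8, -168.7])]
clip top [array([  68.2, -162.8]), array([  68.2, -167. ]), array([  55.6, -162.7]), array([  55.6, -167. ])]
```

View pics/b17.png

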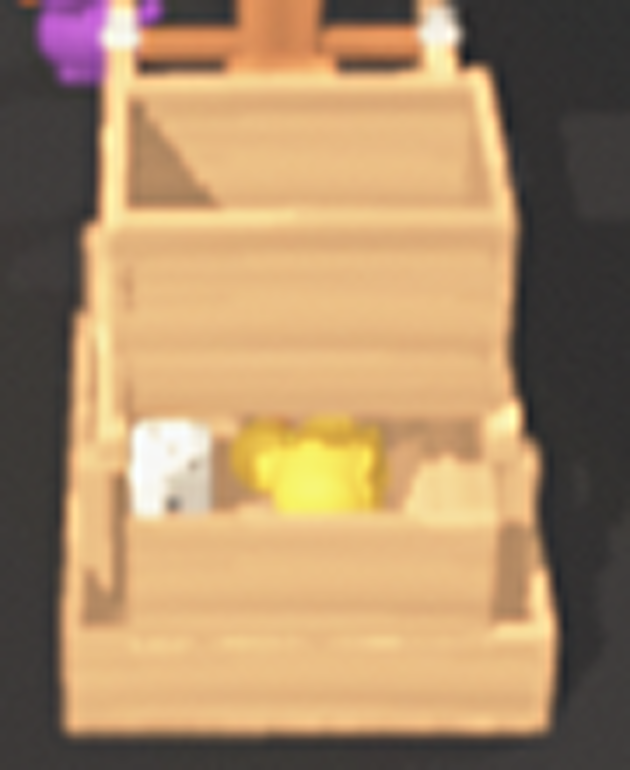

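View pics/a18.png

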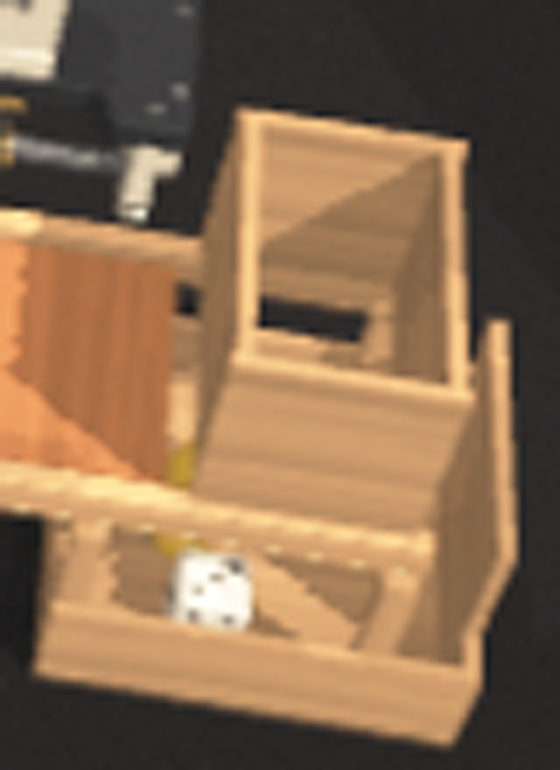

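View pics/w18.png

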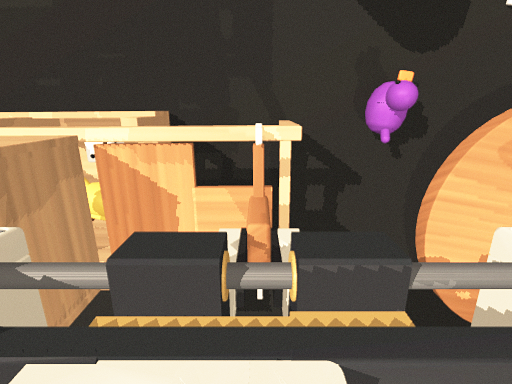

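The crossbar is level with the clips, with bar centre at -164.6 and clip at -164.9 mm. The pawn isn't obvious yet, so I'll look closer for dark brown pixels.

```bash
python3 - <<'E'
from h import *
import pickle
b=ctrl.snapshot("side");a=ctrl.snapshot("scene");w=ctrl.snapshot("wrist")
g=lambda i:np.clip((i/255.)**.6*255,0,255).astype(np.uint8)
crop(g(b["img"]),250,280,315,305,12,"b19.png")
crop(g(a["img"]),345,190,420,260,10,"a19.png")
crop(g(w["img"]),0,100,120,240,5,"w19.png")
E
```

```text
(no output)
```

View pics/b19.png

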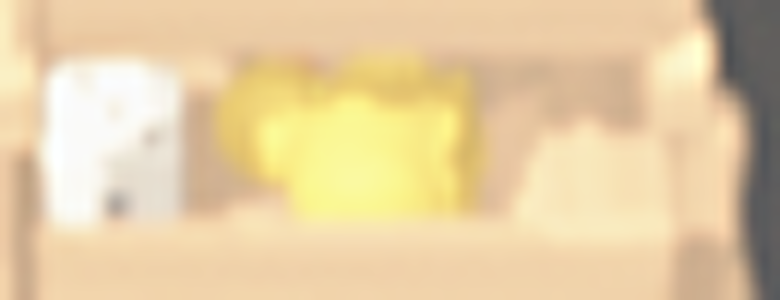

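View pics/a19.png

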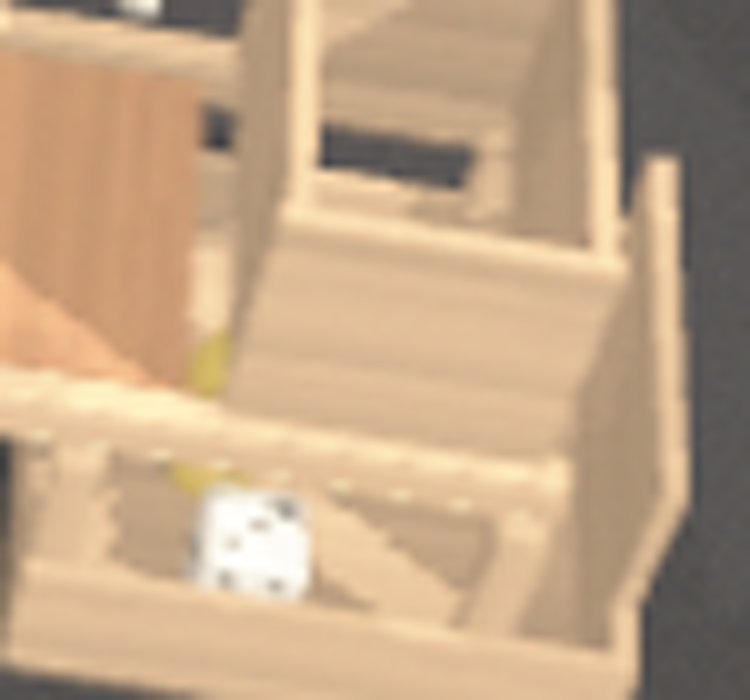

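View pics/w19.png

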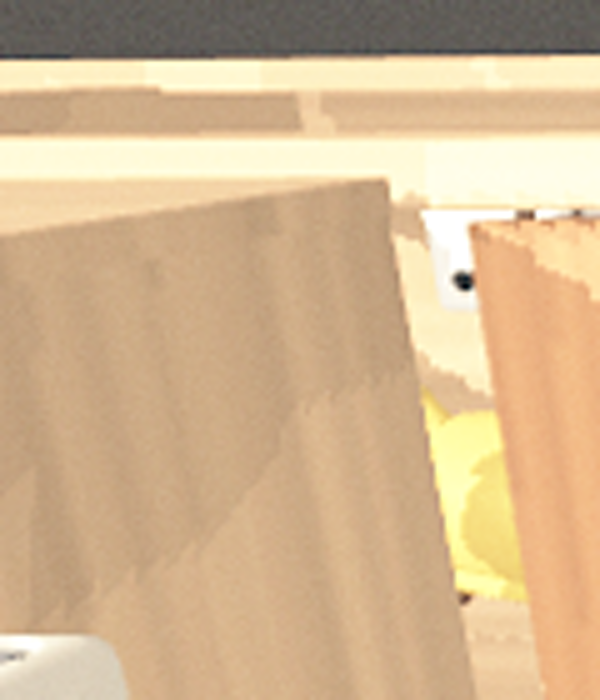

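```bash
python3 - <<'E'
from m2 import *
b=ctrl.snapshot("side");a=ctrl.snapshot("scene");w=ctrl.snapshot("wrist")
for x in(-.03,-.055):
  for y in (-.06,-.03,0,.03):
    for z in (.01,.05):
        X=np.r_[m+x*ux+y*uy,z];print(x,y,z,"b17",((proj(b,X)-[235,225])*7).round(),"a19",((proj(a,X)-[345,190])*10).round(),"w19",((proj(w,X)-[0,100])*5).round())
i=w["img"];print(i[216:222,88:98].tolist()[3])
E
```

```text
-0.03 -0.06 0.01 b17 [373. 402.] a19 [ 84. 324.] w19 [802. 568.]
-0.03 -0.06 0.05 b17 [377. 316.] a19 [111. 231.] w19 [732. 643.]
-0.03 -0.03 0.01 b17 [380. 462.] a19 [196. 343.] w19 [661. 568.]
-0.03 -0.03 0.05 b17 [383. 374.] a19 [225. 249.] w19 [572. 643.]
-0.03 0 0.01 b17 [386. 526.] a19 [308. 361.] w19 [520. 569.]
-0.03 0 0.05 b17 [390. 437.] a19 [341. 268.] w19 [411. 644.]
-0.03 0.03 0.01 b17 [393. 594.] a19 [421. 380.] w19 [379. 569.]
-0.03 0.03 0.05 b17 [398. 503.] a19 [457. 286.] w19 [250. 644.]
-0.055 -0.06 0.01 b17 [443. 402.] a19 [ 89. 254.] w19 [813. 676.]
-0.055 -0.06 0.05 b17 [448. 315.] a19 [115. 160.] w19 [747. 763.]
-0.055 -0.03 0.01 b17 [451. 462.] a19 [199. 272.] w19 [675. 676.]
-0.055 -0.03 0.05 b17 [457. 374.] a19 [229. 178.] w19 [590. 764.]
-0.055 0 0.01 b17 [460. 526.] a19 [310. 290.] w19 [538. 677.]
-0.055 0 0.05 b17 [466. 436.] a19 [342. 196.] w19 [434. 764.]
-0.055 0.03 0.01 b17 [470. 594.] a19 [422. 308.] w19 [400. 677.]
-0.055 0.03 0.05 b17 [476. 503.] a19 [457. 214.] w19 [277. 765.]
[[89, 132, 177], [89, 132, 177], [87, 130, 177], [71, 109, 156], [38, 54, 90], [22, 29, 62], [84, 126, 184], [126, 186, 238], [130, 206, 247], [133, 216, 249]]
```

```bash
python3 - <<'E'
from m2 import *
import pickle
w=ctrl.snapshot("wrist");i=w["img"];print(i[215:224,89:98,:].tolist())
p=pickle.load(open("w11.pkl","rb"))["img"];print("pawn ref",p[170:196:5,258:266:3].tolist());print("eye ref",p[204:208,218:223].tolist())
crop(i,75,195,115,235,15,"w20.png")
a=ctrl.snapshot("scene")["img"];cv2.imwrite("pics/a20.png",a);o=ctrl.get_obs();print(o["tool_pos"],o["force"],o["opening"],o["clock"])
E
```

```text
[[[83, 125, 172], [82, 120, 169], [135, 255, 255], [145, 255, 255], [141, 255, 255], [139, 254, 255], [135, 254, 255], [129, 253, 255], [128, 253, 255]], [[86, 126, 173], [81, 121, 170], [119, 253, 255], [137, 255, 255], [142, 255, 255], [139, 255, 255], [144, 255, 255], [143, 254, 255], [143, 255, 255]], [[88, 131, 177], [90, 132, 179], [94, 206, 249], [99, 239, 255], [137, 255, 255], [137, 255, 255], [136, 255, 255], [137, 255, 255], [140, 255, 255]], [[91, 134, 178], [87, 130, 176], [71, 118, 170], [50, 112, 167], [68, 183, 224], [69, 180, 232], [94, 209, 249], [114, 243, 255], [116, 246, 255]], [[86, 130, 177], [92, 136, 180], [77, 114, 158], [39, 55, 93], [16, 23, 57], [83, 126, 186], [128, 187, 239], [131, 208, 247], [133, 213, 249]], [[88, 131, 177], [89, 132, 177], [87, 132, 178], [35, 52, 93], [59, 89, 140], [125, 185, 240], [140, 201, 247], [136, 198, 244], [134, 197, 243]], [[85, 127, 173], [89, 131, 178], [89, 131, 177], [109, 163, 218], [126, 188, 241], [141, 204, 247], [141, 204, 246], [138, 198, 244], [134, 196, 243]], [[94, 137, 182], [88, 133, 175], [82, 126, 173], [
[... 265 characters left out ...]
[41, 62, 106], [43, 64, 102], [39, 56, 93]], [[40, 59, 94], [35, 53, 82], [36, 56, 83]], [[48, 73, 123], [50, 74, 126], [43, 62, 103]], [[73, 108, 180], [63, 99, 165], [62, 95, 157]], [[80, 121, 199], [68, 112, 190], [65, 102, 172]], [[39, 59, 96], [46, 65, 110], [38, 56, 92]]]
eye ref [[[87, 125, 176], [47, 68, 97], [50, 118, 159], [85, 209, 251], [87, 224, 254]], [[89, 128, 174], [44, 52, 64], [29, 36, 36], [45, 102, 131], [73, 187, 236]], [[97, 144, 195], [65, 92, 120], [39, 41, 46], [51, 61, 78], [75, 136, 207]], [[104, 155, 204], [96, 143, 192], [91, 135, 182], [94, 137, 182], [84, 137, 218]]]
[0.52440229 0.08060802 0.13374421] [0.09952563 5.94755483 2.62280208] 0.01310778584008392 29.4
```

View pics/w20.png

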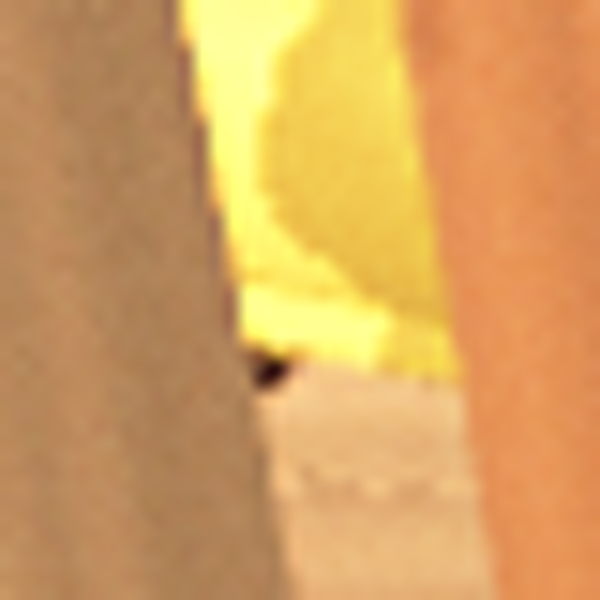

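View pics/a20.png

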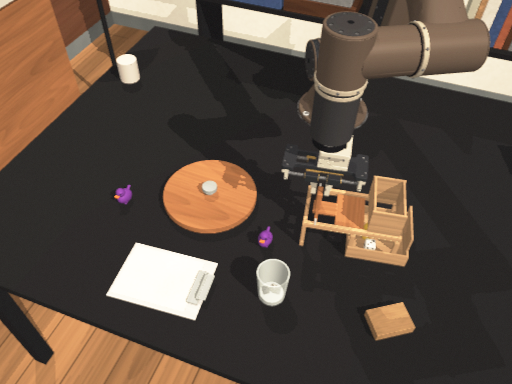

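The dark bit at wrist (93,219) has the pawn's colour: BGR (39,55,93) against the pawn's reference (39,56,93), while the eye reference is grey-black. The pawn is lying in the tray behind the duck, no piece is left in the hopper or on the table, and the bar is level with the clips. Handing in while holding.

```bash
python3 - <<'E'
from plant import ctrl
print(ctrl.close_job()); print(ctrl.get_obs()["clock"])
E
```

```text
the job is handed in; nothing more can be done
None
the job is handed in; nothing more can be done
```

The duck, the die and the pawn went into the hopper in that order with the slide shut. I then pulled the slide by its grip to the mark and handed the job in at about 29.5 s, still holding it there.

- **Slide at the mark:** the last wrist view put the crossbar centre at y = -164.6 mm and the clip centre at -164.9 mm, after about 80 mm of pull. The grip was pinched at 13.1–13.7 mm, with about 6 N of spring force on the tool.
- **Pieces in the tray:** the duck and die are clearly visible there. The pawn is mostly hidden, so it is confirmed only by a few dark brown pixels of its colour just behind the duck. The side and scene views show no piece left in the hopper, and I saw none on the table.
- **Things to leave alone:** the tumbler, clipboard and card box look unmoved in the last scene picture. I judged that by eye and did not measure it.
- **What disagreed:**
  - The open fingertips stood about 15–20 mm higher than `ctrl.tip_extent` suggested. The first try at the duck therefore closed on its head, so I opened again and regripped lower.
  - The duck brushed the hopper wall with about 5 N while being lowered.

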